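# Fetch the rosette from behind the standing tools

## Task

Three tall pieces (jar, square block, tamper) stand in the front row of the wooden storage tray, in the way of the small terracotta pieces behind them. Clear all three aside so that they stand on the grey mat, then fetch the round terracotta rosette from the back row and set it flat, petals up, in the round recess of the plaster relief panel; only then stand the three tall pieces back in the tray, each on the very spot it was taken from. Keep everything upright, set things down rather than dropping them, and leave the square terracotta piece where it is.

Things in the scene. Friction and masses are not known exactly. Their poses are not given: they have to be found in the camera images.
- jar_mid (a point): Round white plastic jar, straight-sided, diameter 50 mm, with a paper band and a slightly narrower grey lid (46 mm; the lid is the top 12 mm); 112 mm tall, 0.15 to 0.3 kg, closed. Point at its centre, half-way up (56 mm above its underside); z is up along its axis. It starts in the tray's front row.
- block_mid (a point): Upright square-section block of pale plywood with flat sides and a flat square top, 44 x 44 mm and 112 mm tall, 0.1 to 0.23 kg. Point at its centre, 56 mm above its underside; x and y are square to its sides, z up. It starts in the tray's front row.
- tamper_mid (a point): Turned tamper of pale wood standing on its wide round foot: foot diameter 54 mm up to 22 mm height, tapering to a straight round stem of diameter 30 mm from 36 to 104 mm height; 112 mm tall, 0.1 to 0.23 kg. Point on its axis, 56 mm above its underside; z up. It starts in the tray's front row.
- rosette_mid (a point): Round terracotta rosette: a disc of diameter 50 mm with upright sides up to 34 mm height and small round petals on top, 41 mm tall overall, about 0.12 kg. Point on its axis 20 mm above its underside; z up. Starts in the tray's back row, left or right. The recess leaves only 10 mm round it: grip it with its lowest 10 mm free.
- square_mid (a point): Square terracotta boss, 46 x 46 mm, 39 mm tall overall, with a diagonal cross on top; loose, not to be disturbed. Point on its axis 18 mm above its underside. It stands in the tray's back row beside the rosette, 120 mm from it centre to centre.
- tray: Fixed wooden tray, 170 x 270 mm (x, y), floor 10 mm above the table; rims 26 mm high, 8 mm thick at the back (+x) and both ends; front (-x) open. Origin: centre of underside; y runs along the rows. Front row: tall pieces in any order at x = -35, y = -85, 0, +85 mm (+-3), each on a flat round cork spot (66 mm). Back row: terracotta pieces at x = +25, y = -60, +60 mm (+-3).
- mat: Grey flat mat, 240 x 140 mm (x, y), 3 mm thick, fixed to the table to one side of the tray, nearer the robot. Origin at the centre of its underside. Its upper face is the side area, with room for three pieces in a row along its x.
- seat (a point): Centre of the floor of the round recess (diameter 70 mm, 5 mm deep) in the white plaster relief panel; the panel's upper face is 27 mm above the table and the recess floor 22 mm, with relief rising 3 mm more round it. The panel is 180 x 130 mm, fixed on a wooden board of 200 x 150 mm (x, y), on the other side of the tray from the mat. z up.

How it is judged:
On the way, in this order (a step that is already met when the one before it is completed fails the run):
1. the jar, the block and the tamper all stand on the mat, the rosette still in its place in the tray (x of jar_mid in the frame of mat between -0.12 and 0.12 m and y of jar_mid in the frame of mat between -0.07 and 0.07 m and height (world z) of each of jar_mid, block_mid, tamper_mid below 0.07 m and angle between each of jar_mid, block_mid, tamper_mid's own z axis and vertical below 0.15 rad and x of block_mid in the frame of mat between -0.12 and 0.12 m and y of block_mid in the frame of mat between -0.07 and 0.07 m and x of tamper_mid in the frame of mat between -0.12 and 0.12 m and y of tamper_mid in the frame of mat between -0.07 and 0.07 m and distance of rosette_mid from where it was at the start of the episode below 0.03 m), for 0.2 s.
2. the rosette lies in the panel's recess while the three tall pieces still stand on the mat (x of jar_mid in the frame of mat between -0.12 and 0.12 m and y of jar_mid in the frame of mat between -0.07 and 0.07 m and height (world z) of each of jar_mid, block_mid, tamper_mid below 0.07 m and angle between each of jar_mid, block_mid, tamper_mid's own z axis and vertical below 0.15 rad and x of block_mid in the frame of mat between -0.12 and 0.12 m and y of block_mid in the frame of mat between -0.07 and 0.07 m and x of tamper_mid in the frame of mat between -0.12 and 0.12 m and y of tamper_mid in the frame of mat between -0.07 and 0.07 m and horizontal distance between rosette_mid and seat below 0.012 m and z of rosette_mid in the frame of seat below 0.024 m and angle between rosette_mid's own z axis and vertical below 0.1 rad), for 0.2 s.
At the end, for the whole second after the job is handed in: The rosette lies flat in the recess (within 12 mm of its centre), the jar, block and tamper each stand upright within 15 mm of where they started, the square boss is within 20 mm of its start, and all is released and at rest (horizontal distance between rosette_mid and seat below 0.012 m and z of rosette_mid in the frame of seat below 0.024 m and angle between each of rosette_mid, jar_mid, block_mid, tamper_mid's own z axis and vertical below 0.1 rad and distance of each of jar_mid, block_mid, tamper_mid from where it was at the start of the episode below 0.015 m and distance of square_mid from where it was at the start of the episode below 0.02 m and linear speed of each of jar, block, tamper, rosette below 0.02 m/s); the robot touches nothing.
It fails at once if the square terracotta boss is shifted more than 20 mm (distance of square_mid from where it was at the start of the episode above 0.02 m).
It fails at once if the jar, block, tamper or rosette is tipped over (more than 35 degrees) (angle between any of jar_mid, block_mid, tamper_mid, rosette_mid's own z axis and vertical above 0.61 rad).
It fails at once if the jar, block, tamper or rosette is let go of in the air (about 40 mm or more too high) ((height (world z) of jar_mid above 0.106 m and contact force between the fingers and jar below 0.02 N) or (height (world z) of block_mid above 0.106 m and contact force between the fingers and block below 0.02 N) or (height (world z) of tamper_mid above 0.106 m and contact force between the fingers and tamper below 0.02 N) or (height (world z) of rosette_mid above 0.082 m and contact force between the fingers and rosette below 0.02 N)).
It also fails if it takes over 144 s, if anything falls off the work surface, if the arm or the gripper's body presses on something with over 40 N, if the wrist force passes 120 N, or if a joint passes its speed limit or range.

## Robot

A 6-joint arm with a two-finger parallel gripper is mounted at the origin on the work surface. World frame = base frame: x ahead of the robot, y to its left, z up, the work surface at z = 0. Lengths are in m, angles in rad, forces in N, time in s.
With the tool pointing down it reaches from about 0.15 to 0.775 m from the base axis. Payload 6.1 kg.
Tool frame: the origin (TCP) lies at the very end of the fingers, on their centre line; the grasp point (between the pads) lies 19 mm behind it; z points along the fingers, y is the direction in which the jaws open and shut (so a half turn about z gives the same grasp; the last joint's range is limited). The gripper opens to 85 mm and grips with 20 to 120 N. Pads are 22 mm wide; open, the fingers measure 114 mm over their backs; the gripper's body (76 mm by 85 mm) begins 54 mm behind the grasp point. The pads swing forward as they close: fully open they stand 13 mm farther back than shut.
Start: joints at [-1.316, 0.126, -0.04, 1.405, 0, 1.571], TCP at [0.132, -0.508, 0.231] pointing down, gripper open.
Joint ranges: [-2.72, 2.72], [-0.95, 1.95], [-1.27, 1.35], [-1.78, 2.02], [-1.46, 1.47], [-3.14, 3.14]. Speed limits (rad/s): [2.39, 2.39, 3.01, 3.14, 3.14, 3.14].

## Interface

Orientations are given as a unit quaternion [w, x, y, z].
In Python, from station import state, cams, ctrl gives the robot as it stands.
- The arm moves only by the tool jog_arm, never from a script. Its argument "deltas" is a list of rows, each a list of 3 entries, a list of its own where there are three numbers: the shift along the tool's x, y, z in cm, then the turn, a rotation vector about the tool's x, y, z in rad, then the closure, from 0 (fully open) to 1 (shut). In form: [[[x, y, z], [rx, ry, rz], fingers], ...]. A call has 1 to 12 rows; each row is the pose to reach, as a shift and turn from the pose commanded when the call began, along the tool's axes at that moment; what a row does not reach only later rows make up. A row lasts 1/12 s, in which the tool goes at most 41.7 mm and 7.16 degrees, less where a joint would pass 70% of its speed; a pose out of reach is approached as far as the arm can. A call with a gripper value outside its range is refused whole. The fingers move at their own pace and stop on an object; the grip force is fixed at half the most. Time passes only in rows, so rows that repeat a pose let the fingers close. It gives the time, the measured TCP pose, the force and the opening at its end, in the units of the state.
- state(): the state, without advancing time (a new reading comes with each control period).
- cams.capture(name): name is "scene" or "top" or "wrist"; returns the picture (384x512x3 uint8, red, green, blue); there is no depth.
- cams.camera_params(name): a dict with "fx", "fy", "cx", "cy" (pixels), "T" (4x4, takes a point from camera to world coordinates). Camera axes: x right, y up, looking along -z (the intrinsics and any distortion apply to the point x, -y, -z); pixel columns grow to the right and rows downward; lengths in m; the calibration is good to about 2 mm. A picture is of the moment at which its call begins: read the wrist's pose just before it. camera_params takes no time and is no camera call; for the wrist camera it gives the pose at the moment of the call.
- ctrl.close_job(): hands the job in, once; it reports no verdict.
The state is a dict: "time_s": time; "joint_positions": joint angles; "dq": joint speeds; "joint_torque": joint torques, N m; "eef_pos": TCP position; "ee_rot": TCP orientation; "contact_force": force on the tool from outside, world axes, zero at the start; "moment": the same for the moment, N m; "opening": opening from 0.0 (shut) to 1.0 (fully open).
Only numpy, scipy, OpenCV 4.12 (cv2) and the standard library are available. Lean on these libraries where they do the work, as an engineer would, in place of code of your own. Each camera call takes 0.05 s, during which the arm holds its last target. There are 200 camera calls.

## Working session

There is one attempt and no reset: what is moved stays moved. The work goes in short steps, Python scripts to look and compute and a tool call to move; the robot and the scene stay as the last step left them, time stands still between calls to the robot, and variables do not carry over. Pictures are saved under pics/ and viewed, about 12 in all and at most 16, crops included, and the job is handed in when it is done.

Besides the shell and the picture viewer there is one more tool, called after "Request:" as a command line: name --argument value ..., lists and objects as JSON in quotes. jog_arm: Moves the arm, as the interface text tells. Its arguments: {"type":"object","properties":{"deltas":{"type":"array"}},"required":["deltas"]}

```bash
mkdir -p pics; ls; python3 - <<'E'
from station import state,cams,ctrl
import cv2,numpy as np
s=state();print(s)
for n in("scene","top"):
    im=cams.capture(n);cv2.imwrite(f"pics/{n}0.png",im[:,:,::-1])
    p=cams.camera_params(n);print(n,{k:np.round(v,4).tolist() if not isinstance(v,str) else v for k,v in p.items()})
p=cams.camera_params("wrist");print({k:np.round(v,4).tolist() for k,v in p.items()})
E
```

```text
pics
{'time_s': 0.0, 'joint_positions': array([-1.31598896e+00,  1.26382731e-01, -4.06102120e-02,  1.40540382e+00,
        4.00211057e-06,  1.57084340e+00]), 'dq': array([-0.0013097 ,  0.00056666,  0.00068072,  0.00177086,  0.00011376,
        0.00054961]), 'joint_torque': array([ 2.73104561e-04, -4.35915112e+01,  3.52924168e+01,  1.72485615e-02,
       -4.25554776e-05,  5.52423131e-06]), 'eef_pos': array([ 0.13222863, -0.5076511 ,  0.23052603]), 'ee_rot': array([-7.93985436e-04,  9.91897795e-01,  1.27035913e-01, -9.97091455e-05]), 'contact_force': array([ 0.15521957, -0.31082977, -0.27781686]), 'moment': array([-0.06393783, -0.01173047, -0.00145923]), 'opening': 1.0017424975006994}
scene {'fx': 385.2531, 'fy': 385.2531, 'cx': 251.5643, 'cy': 192.7508, 'T': [[-0.6995, -0.4387, 0.5641, 1.0709], [0.7146, -0.4281, 0.5533, 0.5128], [-0.0012, 0.7901, 0.6129, 0.6643], [0.0, 0.0, 0.0, 1.0]]}
top {'fx': 485.1799, 'fy': 485.1799, 'cx': 249.2756, 'cy': 187.2243, 'T': [[0.0148, 0.9979, -0.0626, 0.4662], [-0.9998, 0.0157, 0.0139, 0.0091], [0.0149, 0.0624, 0.9979, 1.0638], [0.0, 0.0, 0.0, 1.0]]}
{'fx': 335.8323, 'fy': 335.8323, 'cx': 252.774, 'cy': 198.4537, 'T': [[0.2517, 0.9274, 0.2768, 0.2025], [-0.9678, 0.2418, 0.07, -0.4887], [-0.002, -0.2855, 0.9584, 0.3728], [0.0, 0.0, 0.0, 1.0]]}
```

View pics/top0.png

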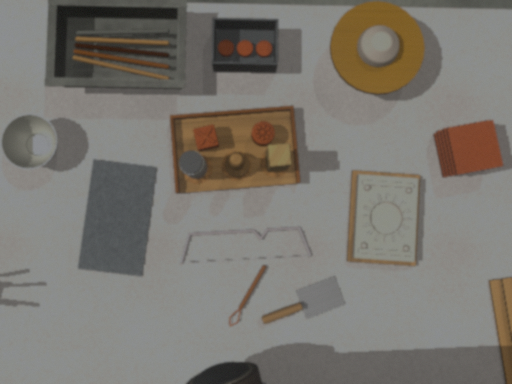

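View pics/scene0.png

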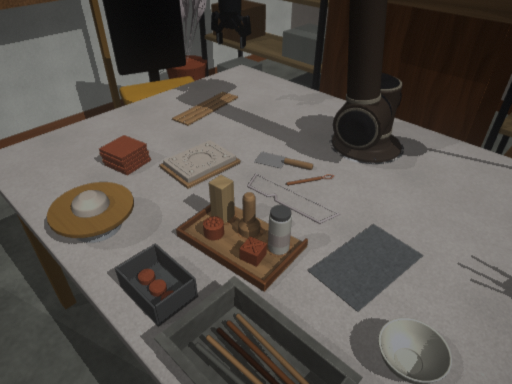

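The top view shows the tray at centre, with jar (192,163), tamper (236,160), block (279,155), rosette (262,132) and square (206,137). The mat is on the left (118,218) and the panel recess at (387,218). The scene view confirms this layout. I'll enlarge both.

```bash
cat > h.py <<'E'
import numpy as np,cv2
from station import state,cams,ctrl
def ray(p,uv):
    d=np.array([(uv[0]-p["cx"])/p["fx"],-(uv[1]-p["cy"])/p["fy"],-1.]);T=np.array(p["T"])
    d=T[:3,:3]@d; return T[:3,3],d/np.linalg.norm(d)
def onz(p,uv,z):
    o,d=ray(p,uv); return o+d*(z-o[2])/d[2]
def tri(*pu):
    A=np.zeros((3,3));b=np.zeros(3);R=[ray(p,u) for p,u in pu]
    for o,d in R:
        M=np.eye(3)-np.outer(d,d);A+=M;b+=M@o
    X=np.linalg.solve(A,b)
    return X,[round(float(np.linalg.norm(np.cross(X-o,d)))*1e3,1) for o,d in R]
def proj(p,X):
    T=np.array(p["T"]);c=T[:3,:3].T@(np.asarray(X)-T[:3,3])
    return np.array([p["cx"]+p["fx"]*c[0]/-c[2],p["cy"]-p["fy"]*c[1]/-c[2]])
def snap(n,name=None,box=None,k=1):
    p=cams.camera_params(n);im=cams.capture(n)[:,:,::-1]
    if name:
        c=im if box is None else im[box[1]:box[3],box[0]:box[2]]
        cv2.imwrite(f"pics/{name}.png",cv2.resize(c,None,fx=k,fy=k,interpolation=cv2.INTER_CUBIC))
    return p,im
E
python3 - <<'E'
import cv2,numpy as np
t=cv2.imread("pics/top0.png");s=cv2.imread("pics/scene0.png")
f=lambda im,x,y,w,h,k:cv2.resize(im[y:y+h,x:x+w],None,fx=k,fy=k,interpolation=cv2.INTER_CUBIC)
cv2.imwrite("pics/ctop.png",cv2.convertScaleAbs(f(t,165,100,140,100,5),alpha=1.4))
cv2.imwrite("pics/cscene.png",cv2.convertScaleAbs(f(s,150,135,190,150,4),alpha=1.4))
E
```

```text
(no output)
```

View pics/ctop.png

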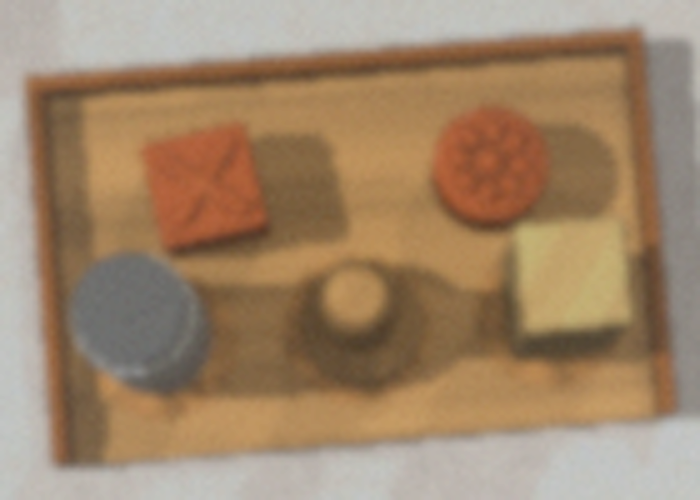

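View pics/cscene.png

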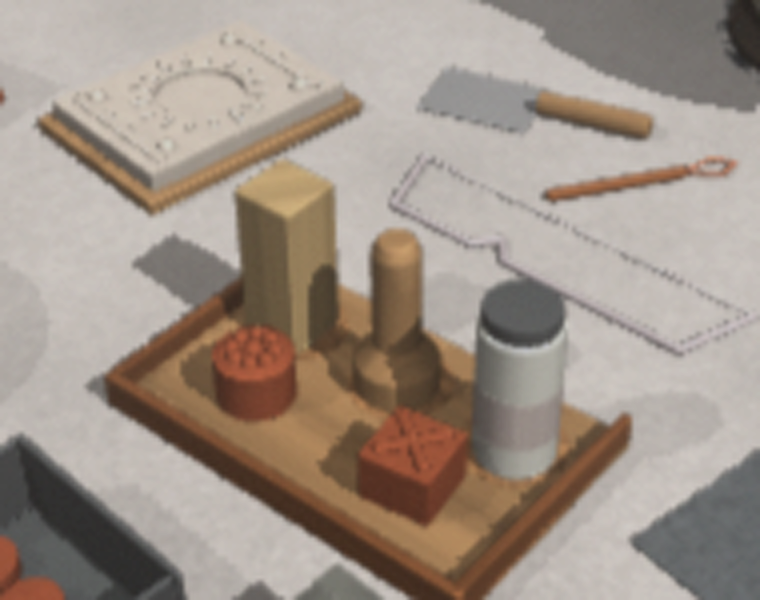

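The enlarged crops give usable centres. In the top crop: jar lid (133,314), tamper top (355,296), block top (572,276), rosette (490,163), square (205,187). In the scene crop: (523,304), (397,240), (287,190), (254,348), (413,433).

```bash
python3 - <<'E'
from h import *
pt,ps=cams.camera_params("top"),cams.camera_params("scene")
T=lambda U:((U[0]+.5)/5-.5+165,(U[1]+.5)/5-.5+100)
S=lambda U:((U[0]+.5)/4-.5+150,(U[1]+.5)/4-.5+135)
np.set_printoptions(precision=4,suppress=True)
for n,a,b in[("jar",(133,314),(523,304)),("tamper",(355,296),(397,240)),("block",(572,276),(287,190)),("ros",(490,163),(254,348)),("sq",(205,187),(413,433))]:
    X,r=tri((pt,T(a)),(ps,S(b)));print(n,X,r)
X,r=tri((pt,(387,218)),(ps,S((200,92))));print("recess",X,r,onz(pt,(387,218),.022))
tc=[onz(pt,T(u),.026) for u in[(28,76),(641,32),(672,412),(57,465)]];print("tray",*tc)
C=np.mean(tc,0);v=tc[0]-tc[1];w=tc[3]-tc[2];a=np.arctan2(*(v+w)[:2][::-1])-np.pi/2
print(C,"yaw",a)
c,s=np.cos(a),np.sin(a)
for q in[(-35,85),(-35,0),(-35,-85),(25,60),(25,-60)]:print(q,C[:2]+np.array([[c,-s],[s,c]])@np.array(q)/1e3)
mc=[onz(pt,u,.003) for u in[(95,160),(157,167),(141,275),(80,269)]];print("mat",np.mean(mc,0),*mc)
e=(mc[0]-mc[3])+(mc[1]-mc[2]);print("mat yaw",np.arctan2(e[1],e[0]))
bb=[onz(pt,T(u),.122) for u in[(510,222),(625,218),(633,328),(520,335)]];print("block",np.mean(bb,0));e=(bb[0]-bb[3])+(bb[1]-bb[2]);f=(bb[0]-bb[1])+(bb[3]-bb[2]);print(np.arctan2(e[1],e[0]),np.arctan2(-f[0],f[1]))
for n,a,z in[("jar",(133,314),.122),("tamper",(355,296),.122),("ros",(490,163),.051)]:print(n,onz(pt,T(a),z))
E
```

```text
jar [0.5719 0.1103 0.12  ] [0.5, 0.5]
tamper [0.5806 0.0234 0.1214] [0.1, 0.1]
block [ 0.5898 -0.0611  0.1185] [0.5, 0.5]
ros [ 0.6471 -0.0316  0.0469] [0.1, 0.1]
sq [0.6342 0.0883 0.0507] [0.0, 0.0]
recess [ 0.4693 -0.3012  0.0257] [0.8, 0.8] [ 0.4699 -0.3029  0.022 ]
tray [0.6852 0.1676 0.026 ] [ 0.7093 -0.0972  0.026 ] [ 0.5442 -0.1121  0.026 ] [0.5173 0.151  0.026 ]
[0.614  0.0273 0.026 ] yaw 0.09627013475385682
(-35, 85) [0.571  0.1086]
(-35, 0) [0.5792 0.024 ]
(-35, -85) [ 0.5874 -0.0606]
(25, 60) [0.6331 0.0894]
(25, -60) [ 0.6447 -0.03  ]
mat [0.4627 0.2779 0.003 ] [0.5871 0.3327 0.003 ] [0.574 0.197 0.003] [0.3392 0.2252 0.003 ] [0.3503 0.3567 0.003 ]
mat yaw -0.1103221979685271
block [ 0.5898 -0.0613  0.122 ]
0.09116856457019405 0.06515609199499117
jar [0.572  0.1098 0.122 ]
tamper [0.5804 0.0234 0.122 ]
ros [ 0.6464 -0.0314  0.051 ]
```

```bash
cat >> h.py <<'E'
from scipy.spatial.transform import Rotation as Ro
def cur():
    s=state();q=s["ee_rot"];return np.array(s["eef_pos"]),Ro.from_quat([q[1],q[2],q[3],q[0]])
def down(psi): return Ro.from_euler("Z",psi)*Ro.from_euler("X",np.pi)
def plan(*wps):
    """each wp (x,y,z,psi): print shift cm and turn from the present pose"""
    p,R=cur();x=R.apply([1,0,0]);print("now",p.round(4),"psi",round(float(np.arctan2(x[1],x[0])),3))
    for w in wps:
        print(w,(R.inv().apply(np.array(w[:3])-p)*100).round(2),(R.inv()*down(w[3])).as_rotvec().round(3))
E
python3 -c "
from h import *
plan((.572,.110,.231,1.664),(.572,.110,.2,1.664))"
```

```text
now [ 0.1322 -0.5077  0.2306] psi 0.255
(0.572, 0.11, 0.231, 1.664) [ 5.813e+01 -4.869e+01  3.000e-02] [-1.000e-03 -1.000e-03 -1.409e+00]
(0.572, 0.11, 0.2, 1.664) [ 58.13 -48.69   3.13] [-1.000e-03 -1.000e-03 -1.409e+00]
```

Request:
jog_arm --deltas '[[[58.1,-48.7,0],[0,0,-1.409],0],[[58.1,-48.7,0],[0,0,-1.409],0],[[58.1,-48.7,0],[0,0,-1.409],0],[[58.1,-48.7,0],[0,0,-1.409],0],[[58.1,-48.7,0],[0,0,-1.409],0],[[58.1,-48.7,0],[0,0,-1.409],0],[[58.1,-48.7,0],[0,0,-1.409],0],[[58.1,-48.7,0],[0,0,-1.409],0],[[58.1,-48.7,0],[0,0,-1.409],0],[[58.1,-48.7,0],[0,0,-1.409],0],[[58.1,-48.7,0],[0,0,-1.409],0],[[58.1,-48.7,0],[0,0,-1.409],0]]'

```text
time_s: 1.1
eef_pos: [0.4227, -0.0985, 0.2312]
ee_rot: [0.0, 0.671, 0.741, -0.0]
contact_force: [0.3, -1.1, 0.2]
opening: 1.001
```

```bash
python3 -c "
from h import *
plan((.572,.110,.2,1.664))"
```

```text
now [ 0.4227 -0.0985  0.2312] psi 1.67
(0.572, 0.11, 0.2, 1.664) [19.28 16.91  3.12] [0.    0.    0.006]
```

Request:
jog_arm --deltas '[[[19.3,16.9,3.1],[0,0,0],0],[[19.3,16.9,3.1],[0,0,0],0],[[19.3,16.9,3.1],[0,0,0],0],[[19.3,16.9,3.1],[0,0,0],0],[[19.3,16.9,3.1],[0,0,0],0],[[19.3,16.9,3.1],[0,0,0],0],[[19.3,16.9,3.1],[0,0,0],0],[[19.3,16.9,3.1],[0,0,0],0],[[19.3,16.9,3.1],[0,0,0],0],[[19.3,16.9,3.1],[0,0,0],0]]'

```text
time_s: 1.93
eef_pos: [0.5718, 0.1062, 0.2004]
ee_rot: [-0.0, 0.674, 0.739, -0.0]
contact_force: [0.1, -0.4, -0.1]
opening: 1.002
```

```bash
python3 -c "
from h import *
plan((.572,.110,.2,1.664),(.572,.110,.071,1.664))
p,im=snap('wrist','w1')
for n,X in dict(jar=(.572,.11,.122),tam=(.5806,.0234,.122),blk=(.5898,-.0612,.122),ros=(.647,-.0315,.051),sq=(.634,.088,.049)).items(): print(n,proj(p,X).round())"
```

```text
now [0.5718 0.1062 0.2004] psi 1.663
(0.572, 0.11, 0.2, 1.664) [0.37 0.06 0.04] [-0.001  0.    -0.001]
(0.572, 0.11, 0.071, 1.664) [ 0.38  0.06 12.94] [-0.001  0.    -0.001]
jar [254. 204.]
tam [254. 313.]
blk [256. 401.]
ros [314. 322.]
sq [318. 209.]
```

View pics/w1.png

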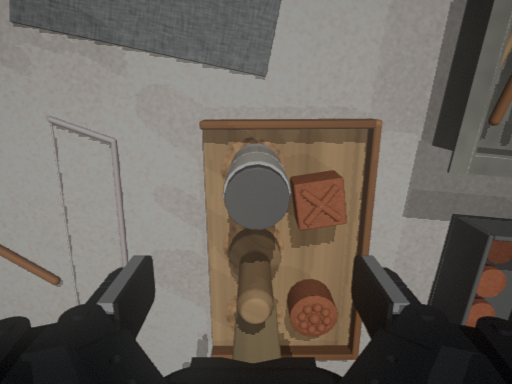

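The wrist view shows jar lid (257,196), tamper (255,305), rosette (315,316) and square (322,204). All are shifted by the same ~8 px of arm lag, so the map holds. Descending on the jar.

```bash
python3 -c "
from h import *
plan((.572,.110,.071,1.664))"
```

```text
now [0.5719 0.106  0.2008] psi 1.662
(0.572, 0.11, 0.071, 1.664) [ 0.4   0.05 12.98] [ 0.     0.    -0.002]
```

Request:
jog_arm --deltas '[[[0.4,0,1],[0,0,0],0],[[0.4,0,3],[0,0,0],0],[[0.4,0,3],[0,0,0],0],[[0.4,0,3],[0,0,0],0],[[0.4,0,3],[0,0,0],0],[[0.4,0,3],[0,0,0],0]]'

```text
time_s: 2.48
eef_pos: [0.5724, 0.111, 0.1714]
ee_rot: [0.0, 0.674, 0.739, 0.001]
contact_force: [0.0, -0.9, -0.1]
opening: 1.002
```

```bash
python3 -c "
from h import *
p,im=snap('wrist','w2')
for n,X in dict(jar=(.572,.11,.122),tam=(.5806,.0234,.122),ros=(.647,-.0315,.051),sq=(.634,.088,.049)).items(): print(n,proj(p,X).round())
plan((.572,.110,.071,1.664))
p1=dict(p)
for n,u in dict(jar=(257,196)).items(): pass
"
```

```text
jar [252. 226.]
tam [253. 345.]
ros [318. 346.]
sq [323. 225.]
now [0.5725 0.1111 0.1714] psi 1.663
(0.572, 0.11, 0.071, 1.664) [-0.1  -0.08 10.04] [ 0.002 -0.    -0.001]
```

View pics/w2.png

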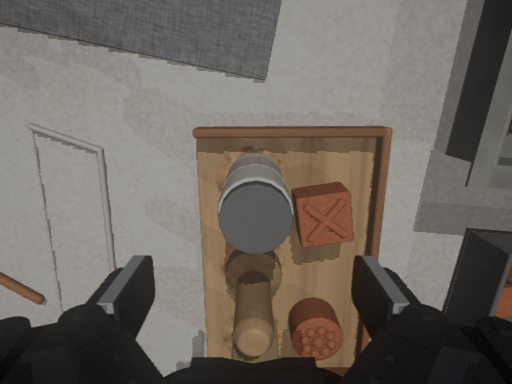

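Jar lid is at (256,216), centred between the fingers (~254). There's ~4 mm disagreement along y, harmless for this grip, so I'll split it. Descending and gripping.

Request:
jog_arm --deltas '[[[0.1,0,2],[0,0,0],0],[[0.1,0,4.5],[0,0,0],0],[[0.1,0,7],[0,0,0],0],[[0.1,0,9],[0,0,0],0],[[0.1,0,10],[0,0,0],0],[[0.1,0,10],[0,0,0],0],[[0.1,0,10],[0,0,0],1],[[0.1,0,10],[0,0,0],1],[[0.1,0,10],[0,0,0],1],[[0.1,0,10],[0,0,0],1],[[0.1,0,10],[0,0,0],1],[[0.1,0,10],[0,0,0],1]]'

```text
time_s: 3.53
eef_pos: [0.5734, 0.1125, 0.0724]
ee_rot: [0.001, 0.673, 0.739, 0.001]
contact_force: [-0.8, 0.2, 5.8]
opening: 0.567
```

```bash
python3 -c "
from h import *
a=-.105
for t in(.08,0,-.08):print((.463+t*np.cos(a)).round(4),(.278+t*np.sin(a)).round(4))
x,y=(.5425,.2696)
print(state()['opening'],state()['contact_force'])
plan((.572,.112,.15,1.664),(x,y,.15,0.1),(x,y,.064,0.1))"
```

```text
0.5426 0.2696
0.463 0.278
0.3834 0.2864
0.5673932395432172 [-0.79823959  0.1736851   5.75330395]
now [0.5734 0.1125 0.0724] psi 1.664
(0.572, 0.112, 0.15, 1.664) [-0.03 -0.12 -7.76] [ 0.004 -0.    -0.   ]
(0.5425, 0.2696, 0.15, 0.1) [15.93 -1.59 -7.76] [ 0.003 -0.003  1.564]
(0.5425, 0.2696, 0.064, 0.1) [15.93 -1.62  0.84] [ 0.003 -0.003  1.564]
```

Request:
jog_arm --deltas '[[[0,0,-1],[0,0,0],1],[[0,0,-2.5],[0,0,0],1],[[0,0,-4.5],[0,0,0],1],[[0.5,0,-6.5],[0,0,0],1],[[2,0,-7.5],[0,0,0.1],1],[[4.5,-0.2,-8],[0,0,0.2],1],[[7,-0.5,-8],[0,0,0.32],1],[[9.5,-0.8,-8],[0,0,0.44],1],[[12,-1.1,-8],[0,0,0.56],1],[[14,-1.4,-8],[0,0,0.68],1],[[15.4,-1.6,-8],[0,0,0.8],1],[[15.9,-1.6,-8],[0,0,0.92],1]]'

```text
time_s: 4.53
eef_pos: [0.5404, 0.2711, 0.1508]
ee_rot: [-0.0, 0.932, 0.362, -0.0]
contact_force: [0.1, 0.7, -3.0]
opening: 0.569
```

```bash
python3 -c "
from h import *
x,y=(.5425,.2696)
print(state()['opening'],state()['contact_force'])
plan((x,y,.15,0.1),(x,y,.067,0.1))"
```

```text
0.5694610579823436 [ 0.1360258   0.7281101  -3.01009726]
now [0.5404 0.2711 0.1508] psi 0.74
(0.5425, 0.2696, 0.15, 0.1) [0.05 0.25 0.08] [-0.001  0.     0.64 ]
(0.5425, 0.2696, 0.067, 0.1) [0.05 0.26 8.38] [-0.001  0.     0.64 ]
```

Request:
jog_arm --deltas '[[[0,0.2,0],[0,0,0.12],1],[[0,0.2,1],[0,0,0.24],1],[[0,0.2,3],[0,0,0.36],1],[[0,0.2,5],[0,0,0.48],1],[[0,0.2,6.5],[0,0,0.6],1],[[0,0.2,7.5],[0,0,0.64],1],[[0,0.2,8],[0,0,0.64],1],[[0,0.2,8.3],[0,0,0.64],1],[[0,0.2,8.45],[0,0,0.64],1],[[0,0.2,8.5],[0,0,0.64],1],[[0,0.2,8.5],[0,0,0.64],1]]'

```text
time_s: 5.45
eef_pos: [0.5741, 0.163, 0.0788]
ee_rot: [-0.066, 0.992, 0.106, 0.002]
contact_force: [-18.2, 99.6, 29.0]
opening: 0.568
```

```bash
python3 -c "
from h import *
s=state()
for k in s: print(k,np.round(s[k],4))
plan((.5425,.2696,.15,.1))
snap('scene','s3',(150,100,512,384),2)
s=state();print(s['time_s'],s['eef_pos'],s['contact_force'])"
```

```text
time_s 5.45
joint_positions [ 0.2117  0.2851 -0.1853  1.0829  0.1317  3.1416]
dq [-0.2059 -0.0527 -0.0928 -0.0581  0.3595 -0.0008]
joint_torque [-62.0169 -33.1755  19.001    1.2028 -35.5     -0.4693]
eef_pos [0.5741 0.163  0.0788]
ee_rot [-0.0663  0.9922  0.106   0.0017]
contact_force [-18.1854  99.5817  28.9615]
moment [ 2.70471e+01  5.19110e+00 -5.10000e-03]
opening 0.5678
now [0.5741 0.163  0.0788] psi 0.212
(0.5425, 0.2696, 0.15, 0.1) [ -0.72 -11.92  -5.62] [-0.133 -0.01   0.113]
5.5 [0.57378598 0.16295615 0.07879174] [-20.55088793 103.45291088  35.48317264]
```

View pics/s3.png

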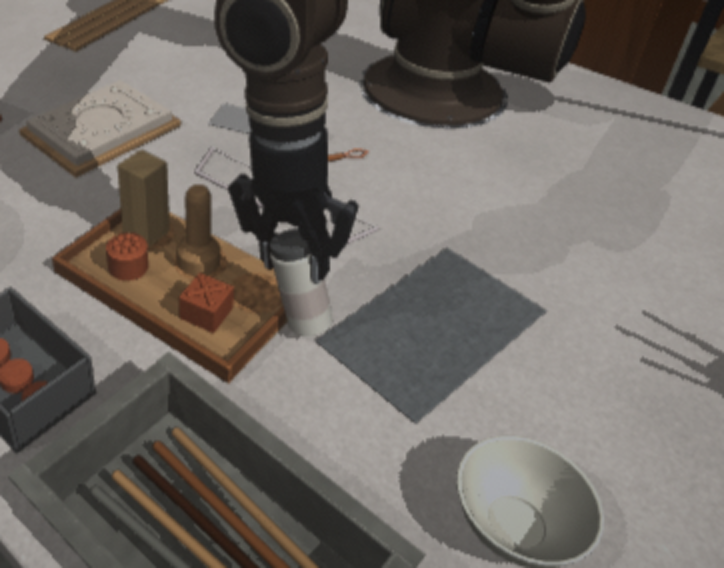

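I see the cause. The wrist joint sits at its +3.14 limit because I had the sense of joint 6 reversed, and the clamped pose pushed the jar against the outside of the tray's end rim. The picture shows the jar at (300,290), still held and slightly tilted. I'll back away toward +y, lift, and turn off the limit.

Request:
jog_arm --deltas '[[[0,-2,-1],[0,0,-0.12],1],[[0,-4,-2.5],[0,0,-0.24],1]]'

```text
time_s: 5.67
eef_pos: [0.5653, 0.1718, 0.0948]
ee_rot: [-0.026, 0.975, 0.222, 0.0]
contact_force: [0.4, -1.6, -2.1]
opening: 0.567
```

```bash
python3 -c "
from h import *
s=state()
for k in s: print(k,np.round(s[k],4))
plan((.5425,.2696,.15,1))"
```

```text
time_s 5.6667
joint_positions [ 0.2692  0.2789 -0.1522  1.1373  0.0517  2.9626]
dq [ 0.3501 -0.078   0.331   0.4273 -0.2224 -1.0498]
joint_torque [  0.8635 -55.2057  35.4643  -1.5916   2.419    1.2207]
eef_pos [0.5653 0.1718 0.0948]
ee_rot [-0.0259  0.9747  0.2222  0.    ]
contact_force [ 0.3571 -1.605  -2.0995]
moment [-0.2851 -0.0583  0.0293]
opening 0.5672
now [0.5653 0.1718 0.0948] psi 0.448
(0.5425, 0.2696, 0.15, 1) [  2.24 -10.06  -4.99] [-0.046 -0.025 -0.552]
```

Free of load and the jar still held. I'll lift over the mat and turn the correct way.

Request:
jog_arm --deltas '[[[0.5,-2,-2],[-0.01,-0.01,-0.12],1],[[1,-4,-4],[-0.02,-0.02,-0.24],1],[[1.5,-7,-5],[-0.03,-0.03,-0.36],1],[[2,-9,-5],[-0.05,-0.03,-0.48],1],[[2.2,-10,-5],[-0.05,-0.03,-0.55],1],[[2.2,-10,-5],[-0.05,-0.03,-0.55],1],[[2.2,-10,-5],[-0.05,-0.03,-0.55],1]]'

```text
time_s: 6.25
eef_pos: [0.5444, 0.2644, 0.1488]
ee_rot: [0.006, 0.88, 0.474, -0.003]
contact_force: [-0.5, 0.2, -2.6]
opening: 0.575
```

```bash
python3 -c "
from h import *
plan((.5425,.2696,.15,1.9))
s=state();print(s['joint_positions'].round(3))"
```

```text
now [0.5444 0.2644 0.1488] psi 0.988
(0.5425, 0.2696, 0.15, 1.9) [ 0.33 -0.45 -0.13] [ 0.002  0.014 -0.912]
[ 0.458  0.293 -0.012  1.271 -0.012  2.611]
```

Request:
jog_arm --deltas '[[[0.2,-0.3,-0.1],[0,0.01,-0.12],1],[[0.3,-0.4,-0.1],[0,0.014,-0.24],1],[[0.3,-0.4,-0.1],[0,0.014,-0.36],1],[[0.3,-0.4,-0.1],[0,0.014,-0.48],1],[[0.3,-0.4,-0.1],[0,0.014,-0.6],1],[[0.3,-0.4,-0.1],[0,0.014,-0.72],1],[[0.3,-0.4,-0.1],[0,0.014,-0.84],1],[[0.3,-0.4,-0.1],[0,0.014,-0.96],1],[[0.3,-0.4,-0.1],[0,0.014,-1.08],1],[[0.3,-0.4,-0.1],[0,0.014,-1.2],1],[[0.3,-0.4,-0.1],[0,0.014,-1.32],1],[[0.3,-0.4,-0.1],[0,0.014,-1.4],1]]'

```text
time_s: 7.25
eef_pos: [0.5432, 0.2671, 0.1492]
ee_rot: [-0.001, 0.367, 0.93, -0.001]
contact_force: [0.2, 0.2, -2.5]
opening: 0.575
```

```bash
python3 -c "
from h import *
plan((.5425,.2696,.15,3.04),(.5425,.2696,.066,3.04))"
```

```text
now [0.5432 0.2671 0.1492] psi 2.391
(0.5425, 0.2696, 0.15, 3.04) [ 0.22  0.13 -0.08] [-0.002 -0.002 -0.649]
(0.5425, 0.2696, 0.066, 3.04) [0.21 0.15 8.32] [-0.002 -0.002 -0.649]
```

Turn the rest and pause higher to look at the jar's tilt before placing.

Request:
jog_arm --deltas '[[[0.2,0.1,0],[0,0,-0.12],1],[[0.2,0.1,1],[0,0,-0.24],1],[[0.2,0.1,2],[0,0,-0.36],1],[[0.2,0.1,3],[0,0,-0.48],1],[[0.2,0.1,4],[0,0,-0.6],1],[[0.2,0.1,5],[0,0,-0.65],1],[[0.2,0.1,5],[0,0,-0.65],1],[[0.2,0.1,5],[0,0,-0.65],1]]'

```text
time_s: 7.92
eef_pos: [0.5419, 0.2694, 0.0987]
ee_rot: [-0.002, 0.054, 0.999, -0.001]
contact_force: [-0.3, 0.5, -1.6]
opening: 0.571
```

```bash
python3 -c "
from h import *
p,im=snap('scene','s4',(270,130,450,310),4)
for X in [(.5425,.2696,.1),(.5425,.2696,.02)]: print(((proj(p,X)-[270,130]+.5)*4-.5).round())
plan((.5425,.2696,.066,3.04))"
```

```text
[317. 470.]
[294. 575.]
now [0.5423 0.2699 0.0994] psi 3.035
(0.5425, 0.2696, 0.066, 3.04) [-0.03 -0.02  3.34] [-0.001 -0.002 -0.005]
```

View pics/s4.png

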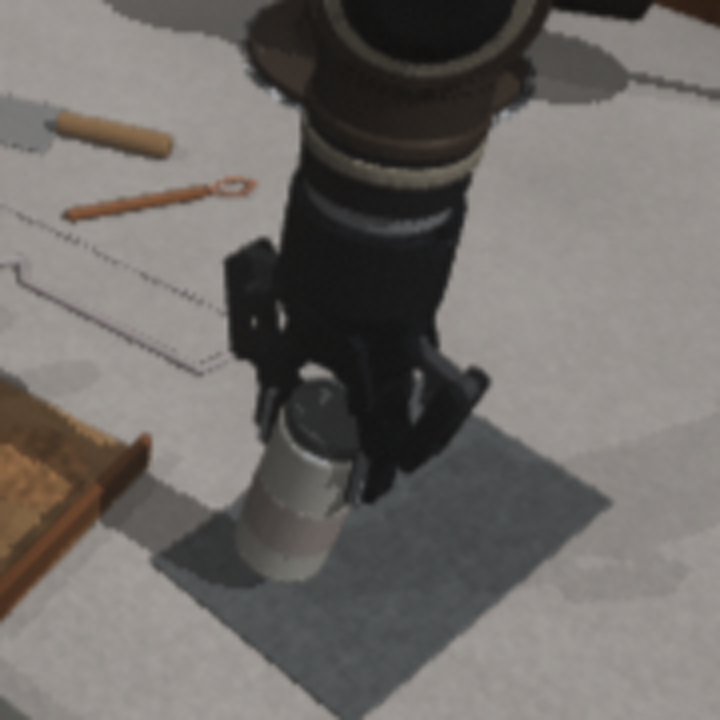

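The jar (lid centre (322,415), base (285,562)) lies within ~3° of vertical in the grip, hanging over the mat's near-tray end. Lowering slowly until contact.

Request:
jog_arm --deltas '[[[0,0,1],[0,0,0],1],[[0,0,2],[0,0,0],1],[[0,0,2.5],[0,0,0],1],[[0,0,2.8],[0,0,0],1],[[0,0,3.0],[0,0,0],1],[[0,0,3.1],[0,0,0],1],[[0,0,3.2],[0,0,0],1]]'

```text
time_s: 8.55
eef_pos: [0.5436, 0.2703, 0.0717]
ee_rot: [0.002, 0.052, 0.999, -0.0]
contact_force: [-6.6, -7.7, 32.7]
opening: 0.574
```

Contact at TCP z ≈ 0.072. Relieving slightly and releasing.

Request:
jog_arm --deltas '[[[0,0,-0.3],[0,0,0],1],[[0,0,-0.4],[0,0,0],0.7],[[0,0,-0.4],[0,0,0],0.3],[[0,0,-0.4],[0,0,0],0],[[0,0,-0.4],[0,0,0],0],[[0,0,-0.4],[0,0,0],0],[[0,0,-3],[0,0,0],0],[[0,0,-7],[0,0,0],0],[[0,0,-11],[0,0,0],0],[[0,0,-13],[0,0,0],0],[[0,0,-13],[0,0,0],0]]'

```text
time_s: 9.47
eef_pos: [0.5443, 0.2719, 0.2027]
ee_rot: [0.003, 0.051, 0.999, 0.002]
contact_force: [1.0, 0.8, -0.2]
opening: 1.001
```

```bash
python3 -c "
from h import *
snap('top','t5',(75,150,175,285),4)
plan((.5803,.0255,.2,1.664),(.5803,.0255,.16,1.664))"
```

```text
now [0.5436 0.2716 0.1997] psi 3.039
(0.5803, 0.0255, 0.2, 1.664) [ -6.18 -24.1   -0.06] [0.003 0.    1.375]
(0.5803, 0.0255, 0.16, 1.664) [ -6.18 -24.11   3.94] [0.003 0.    1.375]
```

View pics/t5.png

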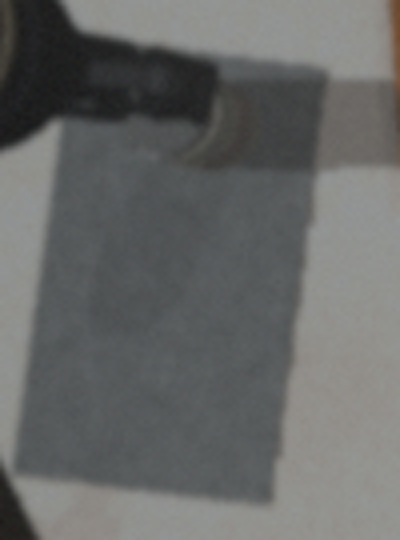

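The arm hides most of the jar, but its edge shows at (215,130), standing on the mat. I'll check it once the arm is away. On to the tamper.

Request:
jog_arm --deltas '[[[-1,-4,0],[0,0,0.12],0],[[-2,-8,0],[0,0,0.24],0],[[-3,-12,0],[0,0,0.36],0],[[-4,-16,0],[0,0,0.48],0],[[-5,-19,0],[0,0,0.6],0],[[-6,-22,0],[0,0,0.72],0],[[-6.2,-24.1,0],[0,0,0.84],0],[[-6.2,-24.1,1],[0,0,0.96],0],[[-6.2,-24.1,2],[0,0,1.08],0],[[-6.2,-24.1,3],[0,0,1.2],0],[[-6.2,-24.1,4],[0,0,1.32],0],[[-6.2,-24.1,4],[0,0,1.375],0]]'

```text
time_s: 10.52
eef_pos: [0.577, 0.0244, 0.1526]
ee_rot: [-0.003, 0.676, 0.737, -0.003]
contact_force: [-0.9, 1.2, -0.2]
opening: 0.999
```

```bash
python3 -c "
from h import *
p,t=snap('top','t6',(75,150,175,285),4)
p,t=snap('wrist')
q,_=snap('scene','s6',(300,150,440,310),4)
import cv2
a=cv2.imread('pics/t6.png');b=cv2.imread('pics/s6.png')
h=540
c=np.hstack([a[:h],cv2.resize(b,(280,320))[:,:] if 0 else np.pad(cv2.resize(b,(390,446)),((0,h-446),(0,0),(0,0)))])
cv2.imwrite('pics/c6.png',c)
plan((.5803,.0255,.071,1.664))"
```

```text
now [0.5782 0.0246 0.1553] psi 1.665
(0.5803, 0.0255, 0.071, 1.664) [0.07 0.26 8.43] [-0.005  0.     0.001]
```

View pics/c6.png

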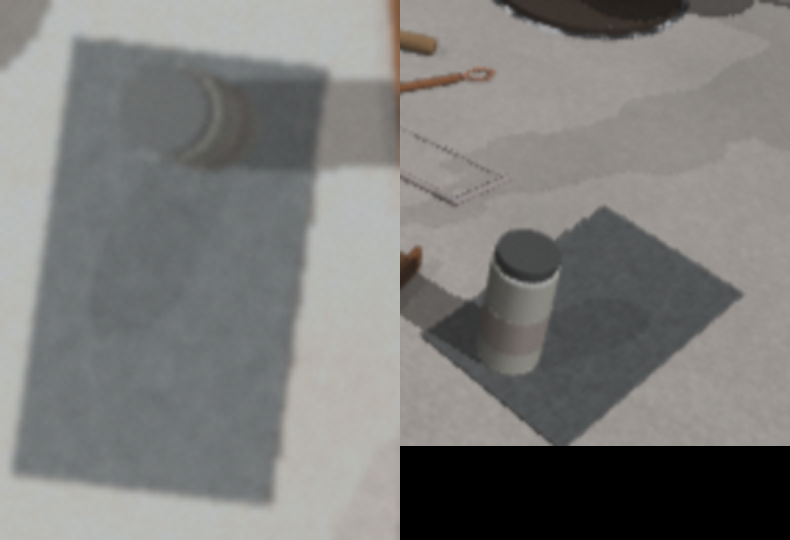

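The jar stands upright well inside the mat (lid centre (165,110) in the top crop). Descending on the tamper.

Request:
jog_arm --deltas '[[[0.1,0.2,1],[0,0,0],0],[[0.1,0.2,3],[0,0,0],0],[[0.1,0.2,5],[0,0,0],0],[[0.1,0.2,7],[0,0,0],0],[[0.1,0.2,8],[0,0,0],0],[[0.1,0.2,8.2],[0,0,0],0],[[0.1,0.2,8.2],[0,0,0],1],[[0.1,0.2,8.2],[0,0,0],1],[[0.1,0.2,8.2],[0,0,0],1],[[0.1,0.2,8.2],[0,0,0],1],[[0.1,0.2,8.2],[0,0,0],1],[[0.1,0.2,8.2],[0,0,0],1]]'

```text
time_s: 11.67
eef_pos: [0.5813, 0.0258, 0.0763]
ee_rot: [-0.0, 0.674, 0.739, -0.0]
contact_force: [-1.8, -1.2, 5.3]
opening: 0.335
```

```bash
python3 -c "
from h import *
p=cams.camera_params('top')
print('jar',onz(p,(75+165.5/4-.5,150+110.5/4-.5),.115))
print(state()['opening'],state()['contact_force'])
x,y=.463,.276
plan((x,y,.15,3.04))"
```

```text
jar [0.54140379 0.25677946 0.115     ]
0.3351845413021379 [-1.77887376 -1.19272453  5.27409392]
now [0.5813 0.0258 0.0763] psi 1.664
(0.463, 0.276, 0.15, 3.04) [26.   -9.46 -7.38] [-1.000e-03 -0.000e+00 -1.376e+00]
```

Request:
jog_arm --deltas '[[[0,0,-1],[0,0,0],1],[[0,0,-3],[0,0,0],1],[[0,0,-6],[0,0,-0.1],1],[[2,-0.5,-9],[0,0,-0.22],1],[[5,-1.5,-12],[0,0,-0.34],1],[[8,-3,-13],[0,0,-0.46],1],[[11,-4,-13],[0,0,-0.58],1],[[14,-5,-13],[0,0,-0.7],1],[[17,-6,-13],[0,0,-0.82],1],[[20,-7,-13],[0,0,-0.94],1],[[23,-8.4,-13],[0,0,-1.06],1],[[25,-9.1,-13],[0,0,-1.18],1]]'

```text
time_s: 12.67
eef_pos: [0.4655, 0.2684, 0.2057]
ee_rot: [-0.001, 0.145, 0.989, -0.0]
contact_force: [-0.5, -0.7, -1.9]
opening: 0.334
```

```bash
python3 -c "
from h import *
x,y=.463,.276
plan((x,y,.069,3.04))"
```

```text
now [0.4655 0.2684 0.2057] psi 2.851
(0.463, 0.276, 0.069, 3.04) [ 0.42  0.67 13.68] [-0.001 -0.003 -0.189]
```

Request:
jog_arm --deltas '[[[0.2,0.4,2],[0,0,-0.1],1],[[0.4,0.6,5],[0,0,-0.18],1],[[0.4,0.6,8],[0,0,-0.18],1],[[0.4,0.6,10.5],[0,0,-0.18],1],[[0.4,0.6,12],[0,0,-0.18],1],[[0.4,0.6,13],[0,0,-0.18],1],[[0.4,0.6,13.3],[0,0,-0.18],1],[[0.4,0.6,13.5],[0,0,-0.18],1],[[0.4,0.6,13.6],[0,0,-0.18],1]]'

```text
time_s: 13.42
eef_pos: [0.4655, 0.2735, 0.0701]
ee_rot: [-0.001, 0.059, 0.998, 0.0]
contact_force: [-0.0, -0.0, -1.9]
opening: 0.337
```

Request:
jog_arm --deltas '[[[0,0,0.1],[0,0,0],1],[[0,0,0.15],[0,0,0],1]]'

```text
time_s: 13.58
eef_pos: [0.4657, 0.2736, 0.0692]
ee_rot: [-0.0, 0.059, 0.998, 0.0]
contact_force: [-2.0, -1.1, 8.3]
opening: 0.338
```

Request:
jog_arm --deltas '[[[0,0,0],[0,0,0],0.6],[[0,0,0],[0,0,0],0.2],[[0,0,0],[0,0,0],0],[[0,0,0],[0,0,0],0],[[0,0,0],[0,0,0],0],[[0,0,-2],[0,0,0],0],[[0,0,-5],[0,0,0],0],[[0,0,-9],[0,0,0],0],[[0,0,-13],[0,0,0],0],[[0,0,-13.5],[0,0,0],0]]'

```text
time_s: 14.42
eef_pos: [0.4674, 0.2745, 0.21]
ee_rot: [0.003, 0.059, 0.998, 0.002]
contact_force: [1.0, -0.3, 0.8]
opening: 1.0
```

```bash
python3 -c "
from h import *
plan((.590,-.060,.16,1.664))"
```

```text
now [0.4674 0.2745 0.21  ] psi 3.024
(0.59, -0.06, 0.16, 1.664) [-16.09 -31.8    4.93] [8.00e-03 1.00e-03 1.36e+00]
```

Request:
jog_arm --deltas '[[[-1.8,-3.5,0],[0,0,0.12],0],[[-3.6,-7,0],[0,0,0.24],0],[[-5.4,-10.5,0],[0,0,0.36],0],[[-7.2,-14,0],[0,0,0.48],0],[[-9,-17.5,0],[0,0,0.6],0],[[-10.8,-21,0],[0,0,0.72],0],[[-12.6,-24.5,0],[0,0,0.84],0],[[-14.4,-28,0],[0,0,0.96],0],[[-16.1,-31.8,1],[0,0,1.08],0],[[-16.1,-31.8,3],[0,0,1.2],0],[[-16.1,-31.8,4],[0,0,1.32],0],[[-16.1,-31.8,4.5],[0,0,1.36],0]]'

```text
time_s: 15.42
eef_pos: [0.5868, -0.0627, 0.1551]
ee_rot: [-0.002, 0.676, 0.737, -0.002]
contact_force: [-0.3, 0.6, 1.2]
opening: 1.001
```

Request:
jog_arm --deltas '[[[0,0,0],[0,0,0],0],[[0,0,0],[0,0,0],0],[[0,0,0],[0,0,0],0]]'

```text
time_s: 15.67
eef_pos: [0.5878, -0.0614, 0.1581]
ee_rot: [-0.0, 0.673, 0.74, -0.001]
contact_force: [-0.3, 0.4, -0.2]
opening: 0.999
```

```bash
python3 -c "
from h import *
plan((.590,-.060,.071,1.664))"
```

```text
now [ 0.5878 -0.0614  0.1581] psi 1.665
(0.59, -0.06, 0.071, 1.664) [0.12 0.25 8.71] [-0.002  0.001  0.001]
```

Request:
jog_arm --deltas '[[[0.1,0.2,1],[0,0,0],0],[[0.1,0.2,3],[0,0,0],0],[[0.1,0.2,5],[0,0,0],0],[[0.1,0.2,7],[0,0,0],0],[[0.1,0.2,8],[0,0,0],0],[[0.1,0.2,8.4],[0,0,0],0],[[0.1,0.2,8.4],[0,0,0],1],[[0.1,0.2,8.4],[0,0,0],1],[[0.1,0.2,8.4],[0,0,0],1],[[0.1,0.2,8.4],[0,0,0],1],[[0.1,0.2,8.4],[0,0,0],1],[[0.1,0.2,8.4],[0,0,0],1]]'

```text
time_s: 16.67
eef_pos: [0.5904, -0.0605, 0.0751]
ee_rot: [0.001, 0.674, 0.739, -0.0]
contact_force: [0.8, -0.0, 6.5]
opening: 0.508
```

```bash
python3 -c "
from h import *
print(state()['opening'],state()['contact_force'])
plan((.385,.286,.205,3.04))"
```

```text
0.508359479527052 [ 0.75684777 -0.04874175  6.48686244]
now [ 0.5904 -0.0605  0.0751] psi 1.663
(0.385, 0.286, 0.205, 3.04) [ 36.39 -17.23 -13.03] [-0.000e+00  1.000e-03 -1.377e+00]
```

Request:
jog_arm --deltas '[[[0,0,-1],[0,0,0],1],[[0,0,-3],[0,0,0],1],[[0.5,0,-6],[0,0,-0.1],1],[[3,-1.5,-9],[0,0,-0.22],1],[[6.5,-3.2,-12],[0,0,-0.34],1],[[10,-5,-13],[0,0,-0.46],1],[[13.5,-6.6,-13],[0,0,-0.58],1],[[17,-8.2,-13],[0,0,-0.7],1],[[20.5,-9.8,-13],[0,0,-0.82],1],[[24,-11.5,-13],[0,0,-0.94],1],[[27.5,-13.2,-13],[0,0,-1.06],1],[[31,-14.8,-13],[0,0,-1.18],1]]'

```text
time_s: 17.67
eef_pos: [0.4117, 0.2357, 0.2043]
ee_rot: [-0.001, 0.146, 0.989, -0.001]
contact_force: [0.7, 1.6, -1.6]
opening: 0.51
```

```bash
python3 -c "
from h import *
plan((.385,.286,.068,3.04))"
```

```text
now [0.4117 0.2357 0.2043] psi 2.849
(0.385, 0.286, 0.068, 3.04) [ 3.98  4.07 13.63] [-0.001 -0.002 -0.191]
```

Request:
jog_arm --deltas '[[[1.5,1.5,0],[0,0,-0.1],1],[[3,3,0],[0,0,-0.18],1],[[3.9,4,2],[0,0,-0.18],1],[[3.9,4,5],[0,0,-0.18],1],[[3.9,4,8],[0,0,-0.18],1],[[3.9,4,10.5],[0,0,-0.18],1],[[3.9,4,12],[0,0,-0.18],1],[[3.9,4,12.9],[0,0,-0.18],1],[[3.9,4,13.2],[0,0,-0.18],1],[[3.9,4,13.4],[0,0,-0.18],1],[[3.9,4,13.5],[0,0,-0.18],1]]'

```text
time_s: 18.58
eef_pos: [0.3882, 0.2846, 0.0698]
ee_rot: [-0.001, 0.059, 0.998, 0.0]
contact_force: [0.3, 0.2, -1.9]
opening: 0.504
```

Request:
jog_arm --deltas '[[[0,0,0.1],[0,0,0],1],[[0,0,0.2],[0,0,0],1],[[0,0,0.25],[0,0,0],1]]'

```text
time_s: 18.83
eef_pos: [0.3883, 0.2848, 0.0681]
ee_rot: [-0.0, 0.059, 0.998, 0.0]
contact_force: [-2.4, -1.2, 10.4]
opening: 0.507
```

Request:
jog_arm --deltas '[[[0,0,0],[0,0,0],0.6],[[0,0,0],[0,0,0],0.2],[[0,0,0],[0,0,0],0],[[0,0,0],[0,0,0],0],[[0,0,0],[0,0,0],0],[[0,0,-2],[0,0,0],0],[[0,0,-5],[0,0,0],0],[[0,0,-9],[0,0,0],0],[[0,0,-13],[0,0,0],0],[[0,0,-13.5],[0,0,0],0]]'

```text
time_s: 19.67
eef_pos: [0.39, 0.2859, 0.2082]
ee_rot: [0.002, 0.059, 0.998, 0.003]
contact_force: [0.8, 0.5, 0.7]
opening: 1.002
```

```bash
python3 -c "
from h import *
plan((.6465,-.030,.205,3.235))"
```

```text
now [0.39   0.2859 0.2082] psi 3.023
(0.6465, -0.03, 0.205, 3.235) [-29.19 -28.35   0.3 ] [ 0.005  0.005 -0.211]
```

Request:
jog_arm --deltas '[[[-3,-3,0],[0,0,-0.1],0],[[-6,-6,0],[0,0,-0.2],0],[[-9,-9,0],[0,0,-0.211],0],[[-12,-12,0],[0,0,-0.211],0],[[-15,-15,0],[0,0,-0.211],0],[[-18,-18,0],[0,0,-0.211],0],[[-21,-21,0],[0,0,-0.211],0],[[-24,-24,0],[0,0,-0.211],0],[[-27,-27,0],[0,0,-0.211],0],[[-29.2,-28.4,2],[0,0,-0.211],0],[[-29.2,-28.4,4],[0,0,-0.211],0],[[-29.2,-28.4,6],[0,0,-0.211],0]]'

```text
time_s: 20.67
eef_pos: [0.6456, -0.0342, 0.139]
ee_rot: [-0.001, -0.045, 0.999, -0.0]
contact_force: [0.1, 1.2, -0.7]
opening: 1.001
```

Request:
jog_arm --deltas '[[[0,0,0],[0,0,0],0],[[0,0,0],[0,0,0],0],[[0,0,0],[0,0,0],0],[[0,0,0],[0,0,0],0]]'

```text
time_s: 21.0
eef_pos: [0.6449, -0.0317, 0.1429]
ee_rot: [0.0, -0.047, 0.999, -0.0]
contact_force: [-1.3, 0.5, -0.8]
opening: 0.999
```

```bash
python3 -c "
from h import *
p,im=snap('wrist','w7')
for n,X in dict(ros=(.6467,-.0315,.049),ros2=(.6467,-.0315,.044),sq=(.634,.088,.049)).items(): print(n,proj(p,X).round())
q,t=snap('top','t7',(75,150,175,285),3)
a=cv2.imread('pics/t7.png')
cv2.imwrite('pics/c7.png',np.hstack([im,np.pad(a[:384],((0,384-a[:384].shape[0]),(0,0),(0,0)))])[:,:800])
plan((.6465,-.031,.022,3.235))"
```

```text
ros [252. 204.]
ros2 [252. 202.]
sq [415. 202.]
now [ 0.6449 -0.0317  0.1428] psi -3.048
(0.6465, -0.031, 0.022, 3.235) [-0.16  0.07 12.08] [-0.001  0.     0.   ]
```

View pics/c7.png

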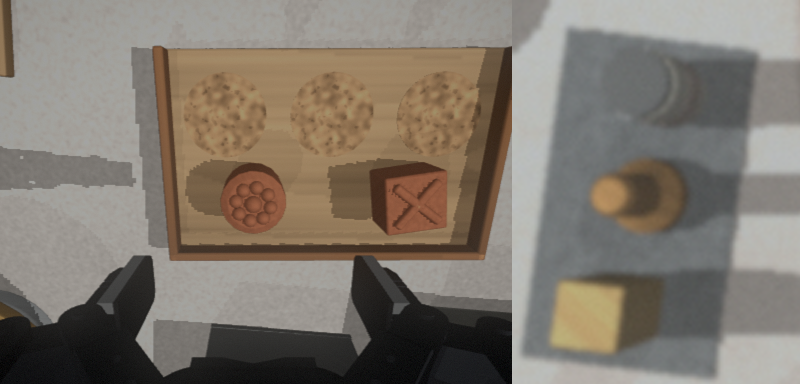

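The composite shows the rosette at (253,203), within 1 px of prediction, and the square at (416,200). The three cork spots are free at (225,113), (331,113) and (440,112), and all three tall pieces stand on the mat. Descending on the rosette.

Request:
jog_arm --deltas '[[[-0.1,0,2],[0,0,0],0],[[-0.15,0,5],[0,0,0],0],[[-0.15,0,8],[0,0,0],0],[[-0.15,0,10.5],[0,0,0],0],[[-0.15,0,11.5],[0,0,0],0],[[-0.15,0,12],[0,0,0],0],[[-0.15,0,12],[0,0,0],0]]'

```text
time_s: 21.68
eef_pos: [0.6454, -0.0319, 0.021]
ee_rot: [-0.001, -0.047, 0.999, -0.0]
contact_force: [0.8, 0.6, 0.4]
opening: 1.0
```

```bash
python3 -c "
from h import *
plan((.6465,-.031,.022,3.235))
Tw=None"
```

```text
now [ 0.6454 -0.0319  0.021 ] psi -3.048
(0.6465, -0.031, 0.022, 3.235) [-0.11  0.08 -0.1 ] [-0.    -0.003 -0.   ]
```

Request:
jog_arm --deltas '[[[-0.1,0.05,-0.2],[0,0,0],0],[[-0.1,0.05,-0.2],[0,0,0],1],[[-0.1,0.05,-0.2],[0,0,0],1],[[-0.1,0.05,-0.2],[0,0,0],1],[[-0.1,0.05,-0.2],[0,0,0],1],[[-0.1,0.05,-0.2],[0,0,0],1],[[-0.1,0.05,-0.2],[0,0,0],1]]'

```text
time_s: 22.27
eef_pos: [0.6475, -0.0315, 0.0247]
ee_rot: [0.0, -0.046, 0.999, -0.0]
contact_force: [-0.6, -0.7, 6.3]
opening: 0.557
```

```bash
python3 -c "
from h import *
print(state()['opening'],state()['contact_force'])
plan((.470,-.302,.15,3.235))"
```

```text
0.5568762920024021 [-0.60484039 -0.72335009  6.27743352]
now [ 0.6475 -0.0315  0.0247] psi -3.049
(0.47, -0.302, 0.15, 3.235) [ 20.18 -25.3  -12.52] [-0.001  0.    -0.   ]
```

Request:
jog_arm --deltas '[[[0,0,-1],[0,0,0],1],[[0,0,-3],[0,0,0],1],[[0,0,-6],[0,0,0],1],[[1,-1.2,-9],[0,0,0],1],[[3,-3.8,-11],[0,0,0],1],[[5.5,-7,-12],[0,0,0],1],[[8,-10,-12],[0,0,0],1],[[10.5,-13.2,-12],[0,0,0],1],[[13,-16.3,-12],[0,0,0],1],[[15.5,-19.4,-12],[0,0,0],1],[[18,-22.5,-12],[0,0,0],1],[[20.2,-25.3,-12],[0,0,0],1]]'

```text
time_s: 23.27
eef_pos: [0.4673, -0.3036, 0.1443]
ee_rot: [-0.001, -0.046, 0.999, -0.0]
contact_force: [-0.1, -1.0, -1.2]
opening: 0.561
```

Request:
jog_arm --deltas '[[[0,0,0],[0,0,0],1],[[0,0,0],[0,0,0],1],[[0,0,0],[0,0,0],1],[[0,0,0],[0,0,0],1]]'

```text
time_s: 23.6
eef_pos: [0.4695, -0.3013, 0.1437]
ee_rot: [-0.001, -0.047, 0.999, -0.0]
contact_force: [0.0, 0.5, -1.9]
opening: 0.558
```

```bash
python3 -c "
from h import *
p,im=snap('wrist','w8')
print(proj(p,(.470,-.302,.022)),proj(p,(.470,-.302,.027)),proj(p,cur()[0]+[0,0,.0247]))
plan((.470,-.302,.08,3.235))"
```

```text
[250.69492904 192.29617527] [250.65984762 193.95100008] [251.09436406 289.37783442]
now [ 0.4697 -0.301   0.1436] psi -3.047
(0.47, -0.302, 0.08, 3.235) [-0.04 -0.1   6.36] [-0.    -0.002  0.001]
```

View pics/w8.png

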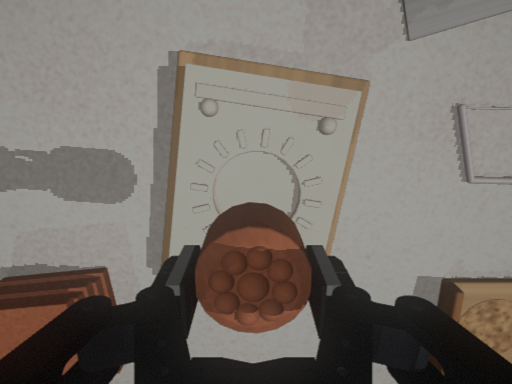

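The recess appears at about (256,193) in the wrist picture, against a predicted (251,194), so about 5 mm of doubt along y. One closer crop of both views settles it.

```bash
python3 - <<'E'
import cv2,numpy as np
w=cv2.imread("pics/w8.png");t=cv2.imread("pics/top0.png")
a=cv2.resize(w[120:240,190:330],None,fx=3,fy=3,interpolation=cv2.INTER_CUBIC)
b=cv2.resize(t[190:245,355:418],None,fx=6,fy=6,interpolation=cv2.INTER_CUBIC)
H=360;c=np.zeros((H,800,3),np.uint8)
cl=cv2.createCLAHE(3,(4,4))
f=lambda x:cv2.cvtColor(cl.apply(cv2.cvtColor(x,cv2.COLOR_BGR2GRAY)),cv2.COLOR_GRAY2BGR)
a,b=f(a),f(b);c[:a.shape[0],:a.shape[1]]=a;c[:b.shape[0],422:422+b.shape[1]]=b[:360]
cv2.imwrite("pics/c9.png",c)
E
```

```text
(no output)
```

View pics/c9.png

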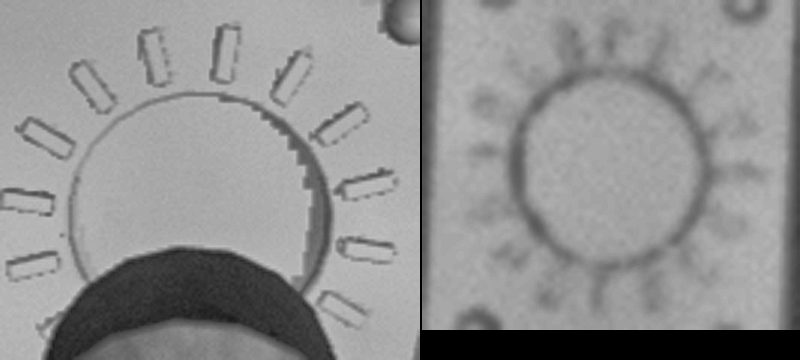

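The recess circle spans columns 69 to 331 with its top at 92 in the wrist half. In the top half it spans 514 to 708 and rows 70 to 265.

```bash
python3 - <<'E'
from h import *
np.set_printoptions(precision=4,suppress=True)
pt,pw,ps=[cams.camera_params(n) for n in("top","wrist","scene")]
print("top",onz(pt,(386.1,217.5),.027),"wrist",onz(pw,(256.3,193.3),.027),"scene",onz(ps,(150+200.5/4-.5,135+93/4-.5),.027))
print(tri((pt,(386.1,217.5)),(pw,(256.3,193.3))))
for t in[(.467,-.2995)]:
    print([proj(pw,(t[0]+.035*np.cos(a),t[1]+.035*np.sin(a),.027)).round(1) for a in(0,1.57,3.14,4.71)])
# cork spots from w7 pose
E
```

```text
top [ 0.4709 -0.2994  0.027 ] wrist [ 0.4692 -0.2974  0.027 ] scene [ 0.4706 -0.2983  0.027 ]
(array([ 0.4699, -0.2982,  0.0282]), [1.3, 1.3])
[array([249.9, 231.1]), array([297.4, 194.5]), array([258.3, 146.7]), array([210.1, 186.4])]
```

```bash
python3 -c "
from h import *
plan((.470,-.298,.040,3.235),(.470,-.298,.0367,3.235))"
```

```text
now [ 0.4697 -0.301   0.1436] psi -3.047
(0.47, -0.298, 0.04, 3.235) [-0.09  0.3  10.36] [-0.    -0.002  0.001]
(0.47, -0.298, 0.0367, 3.235) [-0.09  0.3  10.69] [-0.    -0.002  0.001]
```

Request:
jog_arm --deltas '[[[-0.05,0.3,1],[0,0,0],1],[[-0.05,0.3,3],[0,0,0],1],[[-0.05,0.3,5],[0,0,0],1],[[-0.05,0.3,7],[0,0,0],1],[[-0.05,0.3,8.5],[0,0,0],1],[[-0.05,0.3,9.5],[0,0,0],1],[[-0.05,0.3,10],[0,0,0],1],[[-0.05,0.3,10.2],[0,0,0],1],[[-0.05,0.3,10.3],[0,0,0],1],[[-0.05,0.3,10.4],[0,0,0],1]]'

```text
time_s: 24.48
eef_pos: [0.4697, -0.2992, 0.0403]
ee_rot: [-0.001, -0.047, 0.999, -0.001]
contact_force: [0.3, 0.0, -1.8]
opening: 0.559
```

Request:
jog_arm --deltas '[[[0,0.05,0.15],[0,0,0],1],[[0,0.05,0.3],[0,0,0],1],[[0,0.05,0.4],[0,0,0],1]]'

```text
time_s: 24.73
eef_pos: [0.4694, -0.2988, 0.0366]
ee_rot: [-0.001, -0.046, 0.999, -0.001]
contact_force: [-3.4, 2.3, 11.7]
opening: 0.561
```

Contact at z = 0.0366, as predicted. Release and rise to look.

Request:
jog_arm --deltas '[[[0,0.05,0.3],[0,0,0],0.6],[[0,0.05,0.3],[0,0,0],0.2],[[0,0.05,0.3],[0,0,0],0],[[0,0.05,0.3],[0,0,0],0],[[0,0.05,0.3],[0,0,0],0],[[0,0.05,-1],[0,0,0],0],[[0,0.05,-4],[0,0,0],0],[[0,0.05,-8],[0,0,0],0],[[0,0.05,-12],[0,0,0],0],[[0,0.05,-14],[0,0,0],0],[[0,0.05,-14],[0,0,0],0],[[0,0.05,-14],[0,0,0],0]]'

```text
time_s: 25.73
eef_pos: [0.47, -0.2985, 0.1766]
ee_rot: [-0.0, -0.046, 0.999, -0.001]
contact_force: [-0.4, 0.2, -1.0]
opening: 1.001
```

```bash
python3 - <<'E'
from h import *
p,im=snap("wrist")
a=cv2.resize(im[110:290,160:350],None,fx=3,fy=3,interpolation=cv2.INTER_CUBIC)
cv2.imwrite("pics/w10.png",a)
print(proj(p,(.470,-.2985,.027)),proj(p,(.4695,-.2988,.063)))
plan((.3883,.2848,.20,3.03))
E
```

```text
[251.96338103 183.28417754] [251.4687432  193.61733272]
now [ 0.4692 -0.298   0.175 ] psi -3.049
(0.3883, 0.2848, 0.2, 3.03) [ 2.66 58.78 -2.51] [-0.001 -0.003  0.204]
```

View pics/w10.png

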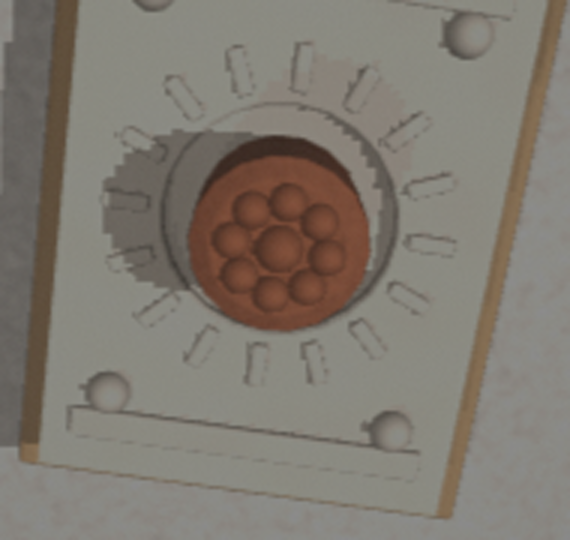

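The rosette sits flat and petals-up. Recess centre is at (280,217) and the disc top at (280,243), where the height offset puts a centred piece. Now the block goes back.

Request:
jog_arm --deltas '[[[0.2,4,-1],[0,0,0.02],0],[[0.4,8,-2],[0,0,0.04],0],[[0.6,12,-2.5],[0,0,0.06],0],[[0.8,16,-2.5],[0,0,0.08],0],[[1,20,-2.5],[0,0,0.1],0],[[1.2,24,-2.5],[0,0,0.12],0],[[1.4,28,-2.5],[0,0,0.14],0],[[1.6,32,-2.5],[0,0,0.16],0],[[1.8,36,-2.5],[0,0,0.18],0],[[2,40,-2.5],[0,0,0.2],0],[[2.2,44,-2.5],[0,0,0.2],0],[[2.4,48,-2.5],[0,0,0.2],0]]'

```text
time_s: 26.78
eef_pos: [0.3992, 0.1792, 0.1984]
ee_rot: [-0.003, 0.054, 0.999, -0.001]
contact_force: [0.6, 0.7, -0.7]
opening: 1.002
```

```bash
python3 -c "
from h import *
plan((.3883,.2848,.20,3.026))"
```

```text
now [0.3992 0.1792 0.1984] psi 3.034
(0.3883, 0.2848, 0.2, 3.026) [ 2.21 10.39 -0.18] [-0.003 -0.005  0.008]
```

Request:
jog_arm --deltas '[[[0.8,4,0],[0,0,0],0],[[1.6,8,0],[0,0,0],0],[[2.2,10.4,0],[0,0,0],0],[[2.2,10.4,0],[0,0,0],0],[[2.2,10.4,0],[0,0,0],0],[[2.2,10.4,0],[0,0,0],0],[[2.2,10.4,0],[0,0,0],0]]'

```text
time_s: 27.37
eef_pos: [0.3899, 0.2823, 0.1995]
ee_rot: [-0.002, 0.054, 0.999, -0.001]
contact_force: [0.5, -0.1, 0.3]
opening: 1.001
```

```bash
python3 -c "
from h import *
plan((.3883,.2848,.068,3.026))"
```

```text
now [0.3899 0.2823 0.1995] psi 3.033
(0.3883, 0.2848, 0.068, 3.026) [ 0.14  0.26 13.15] [-0.002 -0.004  0.007]
```

Request:
jog_arm --deltas '[[[0.1,0.2,2],[0,0,0.007],0],[[0.1,0.2,5],[0,0,0.007],0],[[0.1,0.2,8],[0,0,0.007],0],[[0.1,0.2,11],[0,0,0.007],0],[[0.1,0.2,12.7],[0,0,0.007],0],[[0.1,0.2,13],[0,0,0.007],0],[[0.1,0.2,13],[0,0,0.007],1],[[0.1,0.2,13],[0,0,0.007],1],[[0.1,0.2,13],[0,0,0.007],1],[[0.1,0.2,13],[0,0,0.007],1],[[0.1,0.2,13],[0,0,0.007],1],[[0.1,0.2,13],[0,0,0.007],1]]'

```text
time_s: 28.37
eef_pos: [0.3901, 0.2859, 0.0722]
ee_rot: [0.0, 0.057, 0.998, 0.0]
contact_force: [0.3, -2.7, 6.5]
opening: 0.506
```

```bash
python3 -c "
from h import *
print(state()['opening'],state()['contact_force'])
plan((.5904,-.0605,.205,1.663))"
```

```text
0.5063538498314837 [ 0.28602267 -2.65598839  6.49381371]
now [0.3901 0.2859 0.0722] psi 3.027
(0.5904, -0.0605, 0.205, 1.663) [-23.85 -32.12 -13.29] [ 1.000e-03 -0.000e+00  1.364e+00]
```

Request:
jog_arm --deltas '[[[0,0,-1],[0,0,0],1],[[0,0,-3],[0,0,0],1],[[-0.5,-0.5,-6],[0,0,0.1],1],[[-2.5,-3,-9],[0,0,0.22],1],[[-5,-6.5,-12],[0,0,0.34],1],[[-7.5,-10,-13.3],[0,0,0.46],1],[[-10,-13.5,-13.3],[0,0,0.58],1],[[-12.5,-17,-13.3],[0,0,0.7],1],[[-15,-20.5,-13.3],[0,0,0.82],1],[[-17.5,-24,-13.3],[0,0,0.94],1],[[-20,-27.5,-13.3],[0,0,1.06],1],[[-22,-30,-13.3],[0,0,1.18],1]]'

```text
time_s: 29.37
eef_pos: [0.5681, -0.0292, 0.2041]
ee_rot: [-0.001, 0.605, 0.796, -0.001]
contact_force: [0.8, 0.6, -1.7]
opening: 0.508
```

Request:
jog_arm --deltas '[[[0,0,0],[0,0,0.1],1],[[0,0,0],[0,0,0.184],1],[[0,0,0],[0,0,0.184],1],[[0,0,0],[0,0,0.184],1]]'

```text
time_s: 29.7
eef_pos: [0.5676, -0.0273, 0.2035]
ee_rot: [-0.001, 0.673, 0.74, -0.001]
contact_force: [-0.1, 0.2, -0.9]
opening: 0.504
```

```bash
python3 -c "
from h import *
plan((.5904,-.0623,.0792,1.663))"
```

```text
now [ 0.5676 -0.0273  0.2035] psi 1.666
(0.5904, -0.0623, 0.0792, 1.663) [-3.7   1.97 12.43] [-0.002  0.     0.003]
```

Request:
jog_arm --deltas '[[[-1.5,0.8,0],[0,0,0],1],[[-3,1.6,0],[0,0,0],1],[[-3.7,2,1],[0,0,0],1],[[-3.7,2,4],[0,0,0],1],[[-3.7,2,7],[0,0,0],1],[[-3.7,2,9.5],[0,0,0],1],[[-3.7,2,11],[0,0,0],1],[[-3.7,2,11.7],[0,0,0],1],[[-3.7,2,12],[0,0,0],1],[[-3.7,2,12.2],[0,0,0],1],[[-3.7,2,12.2],[0,0,0],1]]'

```text
time_s: 30.62
eef_pos: [0.5913, -0.0623, 0.0818]
ee_rot: [-0.0, 0.673, 0.739, -0.001]
contact_force: [-0.3, 0.4, -1.6]
opening: 0.507
```

```bash
python3 -c "
from h import *
plan((.5904,-.0623,.0792,1.663))"
```

```text
now [ 0.5913 -0.0623  0.0818] psi 1.664
(0.5904, -0.0623, 0.0792, 1.663) [ 0.   -0.09  0.26] [-0.001  0.001  0.001]
```

Request:
jog_arm --deltas '[[[0,-0.05,0.1],[0,0,0],1],[[0,-0.05,0.2],[0,0,0],1],[[0,-0.05,0.3],[0,0,0],1],[[0,-0.05,0.35],[0,0,0],1]]'

```text
time_s: 30.95
eef_pos: [0.5908, -0.0625, 0.0793]
ee_rot: [0.0, 0.674, 0.739, -0.0]
contact_force: [-3.0, -0.3, 8.6]
opening: 0.503
```

Request:
jog_arm --deltas '[[[0,-0.05,0.25],[0,0,0],0.6],[[0,-0.05,0.25],[0,0,0],0.2],[[0,-0.05,0.25],[0,0,0],0],[[0,-0.05,0.25],[0,0,0],0],[[0,-0.05,0.25],[0,0,0],0],[[0,0,-2],[0,0,0],0],[[0,0,-5],[0,0,0],0],[[0,0,-9],[0,0,0],0],[[0,0,-12.5],[0,0,0],0],[[0,0,-12.5],[0,0,0],0]]'

```text
time_s: 31.78
eef_pos: [0.5932, -0.0626, 0.2103]
ee_rot: [0.004, 0.674, 0.739, 0.002]
contact_force: [0.7, 0.6, 0.3]
opening: 1.002
```

```bash
python3 -c "
from h import *
plan((.4657,.2736,.205,3.024))"
```

```text
now [ 0.5932 -0.0626  0.2103] psi 1.664
(0.4657, 0.2736, 0.205, 3.024) [34.66 -9.59  0.36] [ 0.005  0.007 -1.36 ]
```

Request:
jog_arm --deltas '[[[3.3,-0.9,0],[0,0,-0.12],0],[[6.6,-1.8,0],[0,0,-0.24],0],[[9.9,-2.7,0],[0,0,-0.36],0],[[13.2,-3.6,0],[0,0,-0.48],0],[[16.5,-4.6,0],[0,0,-0.6],0],[[19.8,-5.5,0],[0,0,-0.72],0],[[23.1,-6.4,0],[0,0,-0.84],0],[[26.4,-7.3,0],[0,0,-0.96],0],[[29.7,-8.2,0],[0,0,-1.08],0],[[33,-9.1,0],[0,0,-1.2],0],[[34.7,-9.6,0],[0,0,-1.32],0],[[34.7,-9.6,0],[0,0,-1.36],0]]'

```text
time_s: 32.78
eef_pos: [0.4614, 0.2775, 0.2023]
ee_rot: [-0.002, 0.054, 0.999, -0.0]
contact_force: [-0.1, -0.1, -0.3]
opening: 0.998
```

Request:
jog_arm --deltas '[[[0,0,0],[0,0,0],0],[[0,0,0],[0,0,0],0],[[0,0,0],[0,0,0],0]]'

```text
time_s: 33.03
eef_pos: [0.4629, 0.2739, 0.2025]
ee_rot: [-0.001, 0.06, 0.998, -0.001]
contact_force: [0.3, -0.4, 0.5]
opening: 1.003
```

```bash
python3 -c "
from h import *
plan((.4657,.2736,.072,3.024))"
```

```text
now [0.4629 0.2739 0.2025] psi 3.022
(0.4657, 0.2736, 0.072, 3.024) [-0.31  0.02 13.05] [-0.001 -0.002 -0.002]
```

Request:
jog_arm --deltas '[[[-0.3,0,2],[0,0,0],0],[[-0.3,0,5],[0,0,0],0],[[-0.3,0,8],[0,0,0],0],[[-0.3,0,11],[0,0,0],0],[[-0.3,0,12.7],[0,0,0],0],[[-0.3,0,13],[0,0,0],0],[[-0.3,0,13],[0,0,0],1],[[-0.3,0,13],[0,0,0],1],[[-0.3,0,13],[0,0,0],1],[[-0.3,0,13],[0,0,0],1],[[-0.3,0,13],[0,0,0],1],[[-0.3,0,13],[0,0,0],1]]'

```text
time_s: 34.03
eef_pos: [0.4663, 0.2741, 0.0742]
ee_rot: [0.0, 0.059, 0.998, 0.0]
contact_force: [-0.8, -0.9, 6.0]
opening: 0.337
```

```bash
python3 -c "
from h import *
print(state()['opening'],state()['contact_force'])
plan((.5813,.0258,.205,1.664))"
```

```text
0.3374518186162179 [-0.8073311  -0.90253197  5.96047846]
now [0.4663 0.2741 0.0742] psi 3.023
(0.5813, 0.0258, 0.205, 1.664) [-14.35 -23.3  -13.08] [ 0.    -0.     1.359]
```

Request:
jog_arm --deltas '[[[0,0,-1],[0,0,0],1],[[0,0,-3],[0,0,0],1],[[0,0,-6],[0,0,0.1],1],[[0,0,-9],[0,0,0.22],1],[[-1,-1.6,-12],[0,0,0.34],1],[[-3,-5,-13],[0,0,0.46],1],[[-5,-8,-13],[0,0,0.58],1],[[-7,-11.4,-13],[0,0,0.7],1],[[-9,-14.6,-13],[0,0,0.82],1],[[-11,-17.9,-13],[0,0,0.94],1],[[-13,-21.1,-13],[0,0,1.06],1],[[-14.3,-23.3,-13],[0,0,1.18],1]]'

```text
time_s: 35.03
eef_pos: [0.5812, 0.0229, 0.2031]
ee_rot: [-0.0, 0.607, 0.794, -0.001]
contact_force: [0.3, 0.1, -0.0]
opening: 0.335
```

Request:
jog_arm --deltas '[[[0,0,0],[0,0,0.1],1],[[0,0,0],[0,0,0.18],1],[[0,0,0],[0,0,0.18],1],[[0,0,0],[0,0,0.18],1],[[0,0,0],[0,0,0.18],1]]'

```text
time_s: 35.45
eef_pos: [0.5802, 0.0261, 0.2029]
ee_rot: [-0.001, 0.673, 0.74, -0.001]
contact_force: [0.1, -0.3, -1.3]
opening: 0.336
```

```bash
python3 -c "
from h import *
plan((.5813,.0258,.0813,1.664))"
```

```text
now [0.5802 0.0261 0.2029] psi 1.666
(0.5813, 0.0258, 0.0813, 1.664) [-0.03  0.13 12.16] [-0.002  0.     0.002]
```

Request:
jog_arm --deltas '[[[0,0.1,2],[0,0,0],1],[[0,0.1,5],[0,0,0],1],[[0,0.1,8],[0,0,0],1],[[0,0.1,10],[0,0,0],1],[[0,0.1,11.2],[0,0,0],1],[[0,0.1,11.7],[0,0,0],1],[[0,0.1,11.9],[0,0,0],1],[[0,0.1,12],[0,0,0],1],[[0,0.1,12.1],[0,0,0],1]]'

```text
time_s: 36.2
eef_pos: [0.5818, 0.026, 0.0828]
ee_rot: [0.0, 0.673, 0.739, -0.0]
contact_force: [0.3, 0.9, -0.6]
opening: 0.336
```

Request:
jog_arm --deltas '[[[0,0,0.1],[0,0,0],1],[[0,0,0.15],[0,0,0],1]]'

```text
time_s: 36.37
eef_pos: [0.5817, 0.0258, 0.0813]
ee_rot: [0.0, 0.673, 0.739, -0.0]
contact_force: [-1.4, -0.1, 5.1]
opening: 0.339
```

Request:
jog_arm --deltas '[[[0,0,0],[0,0,0],0.6],[[0,0,0],[0,0,0],0.2],[[0,0,0],[0,0,0],0],[[0,0,0],[0,0,0],0],[[0,0,0],[0,0,0],0],[[0,0,-2],[0,0,0],0],[[0,0,-5],[0,0,0],0],[[0,0,-9],[0,0,0],0],[[0,0,-12],[0,0,0],0],[[0,0,-12],[0,0,0],0]]'

```text
time_s: 37.2
eef_pos: [0.5839, 0.026, 0.2072]
ee_rot: [0.003, 0.674, 0.739, 0.002]
contact_force: [0.2, 0.7, -0.1]
opening: 1.0
```

```bash
python3 -c "
from h import *
plan((.5415,.2575,.205,3.035))"
```

```text
now [0.5839 0.026  0.2072] psi 1.664
(0.5415, 0.2575, 0.205, 3.035) [23.45 -2.08  0.18] [ 0.006  0.006 -1.371]
```

Request:
jog_arm --deltas '[[[2.1,-0.2,0],[0,0,-0.12],0],[[4.2,-0.4,0],[0,0,-0.24],0],[[6.3,-0.6,0],[0,0,-0.36],0],[[8.4,-0.8,0],[0,0,-0.48],0],[[10.5,-1,0],[0,0,-0.6],0],[[12.6,-1.2,0],[0,0,-0.72],0],[[14.7,-1.3,0],[0,0,-0.84],0],[[16.8,-1.5,0],[0,0,-0.96],0],[[18.9,-1.7,0],[0,0,-1.08],0],[[21,-1.9,0],[0,0,-1.2],0],[[23.4,-2.1,0],[0,0,-1.32],0],[[23.4,-2.1,0],[0,0,-1.37],0]]'

```text
time_s: 38.2
eef_pos: [0.5379, 0.2603, 0.1996]
ee_rot: [-0.001, 0.05, 0.999, 0.0]
contact_force: [1.3, -0.3, -1.1]
opening: 1.0
```

Request:
jog_arm --deltas '[[[0,0,0],[0,0,0],0],[[0,0,0],[0,0,0],0],[[0,0,0],[0,0,0],0]]'

```text
time_s: 38.45
eef_pos: [0.5388, 0.2564, 0.2]
ee_rot: [-0.001, 0.055, 0.998, -0.0]
contact_force: [-0.1, 0.2, 0.0]
opening: 0.999
```

```bash
python3 - <<'E'
from h import *
p,im=snap("wrist")
plan((.5415,.2575,.075,3.035))
print(proj(p,(.5415,.2575,.115)))
q,sc=snap("scene")
a=cv2.resize(sc[135:285,150:340],None,fx=2.6,fy=2.6)[:384]
a=np.pad(a,((0,384-a.shape[0]),(0,0),(0,0)))
cv2.imwrite("pics/c11.png",np.hstack([im[:,100:400],a])[:,:800])
E
```

```text
now [0.5389 0.2563 0.2   ] psi 3.031
(0.5415, 0.2575, 0.075, 3.035) [-0.28  0.16 12.5 ] [-0.001 -0.002 -0.004]
[253.51567036 209.21256325]
```

View pics/c11.png

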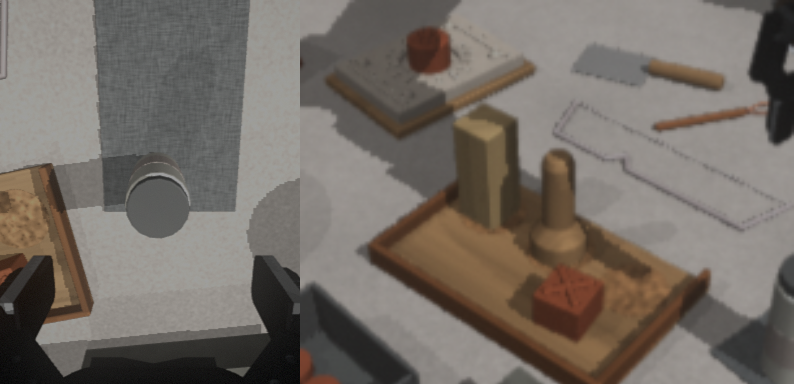

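The jar lid is at (257,205) in full wrist coordinates, within ~3 mm of prediction. Beside it, the block and tamper stand on their spots and the rosette is in the panel. Gripping the jar.

Request:
jog_arm --deltas '[[[-0.1,0.2,2],[0,0,0],0],[[-0.1,0.2,5],[0,0,0],0],[[-0.1,0.2,8],[0,0,0],0],[[-0.1,0.2,11],[0,0,0],0],[[-0.1,0.2,12.4],[0,0,0],0],[[-0.1,0.2,12.7],[0,0,0],0],[[-0.1,0.2,12.7],[0,0,0],1],[[-0.1,0.2,12.7],[0,0,0],1],[[-0.1,0.2,12.7],[0,0,0],1],[[-0.1,0.2,12.7],[0,0,0],1],[[-0.1,0.2,12.7],[0,0,0],1],[[-0.1,0.2,12.7],[0,0,0],1]]'

```text
time_s: 39.55
eef_pos: [0.5411, 0.2593, 0.0753]
ee_rot: [0.001, 0.054, 0.999, 0.001]
contact_force: [0.5, -0.2, 6.9]
opening: 0.563
```

```bash
python3 -c "
from h import *
print(state()['opening'],state()['contact_force'])
plan((.572,.111,.205,1.664))"
```

```text
0.5634514366928918 [ 0.50033533 -0.16408913  6.87191828]
now [0.5411 0.2593 0.0753] psi 3.033
(0.572, 0.111, 0.205, 1.664) [ -4.69 -14.4  -12.98] [0.002 0.    1.369]
```

Request:
jog_arm --deltas '[[[0,0,-1],[0,0,0],1],[[0,0,-3],[0,0,0],1],[[0,0,-6],[0,0,0.1],1],[[0,0,-9],[0,0,0.22],1],[[-0.5,-1.5,-12],[0,0,0.34],1],[[-1.1,-3.5,-13],[0,0,0.46],1],[[-1.8,-5.5,-13],[0,0,0.58],1],[[-2.5,-7.5,-13],[0,0,0.7],1],[[-3.1,-9.5,-13],[0,0,0.82],1],[[-3.8,-11.5,-13],[0,0,0.94],1],[[-4.4,-13.5,-13],[0,0,1.06],1],[[-4.7,-14.4,-13],[0,0,1.18],1]]'

```text
time_s: 40.55
eef_pos: [0.5711, 0.1083, 0.2036]
ee_rot: [-0.001, 0.603, 0.797, -0.001]
contact_force: [-0.3, 0.8, -1.5]
opening: 0.563
```

Request:
jog_arm --deltas '[[[0,0,0],[0,0,0.1],1],[[0,0,0],[0,0,0.19],1],[[0,0,0],[0,0,0.19],1],[[0,0,0],[0,0,0.19],1],[[0,0,0],[0,0,0.19],1]]'

```text
time_s: 40.97
eef_pos: [0.571, 0.1106, 0.2032]
ee_rot: [-0.001, 0.673, 0.74, -0.001]
contact_force: [0.7, 0.1, -2.3]
opening: 0.562
```

```bash
python3 -c "
from h import *
plan((.573,.1105,.0828,1.664))"
```

```text
now [0.571  0.1106 0.2032] psi 1.666
(0.573, 0.1105, 0.0828, 1.664) [-0.03  0.23 12.04] [-0.003  0.     0.002]
```

Request:
jog_arm --deltas '[[[0,0.2,2],[0,0,0],1],[[0,0.2,5],[0,0,0],1],[[0,0.2,8],[0,0,0],1],[[0,0.2,10],[0,0,0],1],[[0,0.2,11.2],[0,0,0],1],[[0,0.2,11.6],[0,0,0],1],[[0,0.2,11.8],[0,0,0],1],[[0,0.2,11.9],[0,0,0],1],[[0,0.2,12],[0,0,0],1]]'

```text
time_s: 41.72
eef_pos: [0.5736, 0.1109, 0.0842]
ee_rot: [-0.0, 0.673, 0.739, -0.0]
contact_force: [-0.2, -0.4, -1.7]
opening: 0.564
```

Request:
jog_arm --deltas '[[[0,0,0.1],[0,0,0],1],[[0,0,0.15],[0,0,0],1]]'

```text
time_s: 41.88
eef_pos: [0.5734, 0.1108, 0.0824]
ee_rot: [-0.0, 0.674, 0.739, -0.0]
contact_force: [-0.7, -0.1, -0.6]
opening: 0.564
```

Request:
jog_arm --deltas '[[[0,0,0.1],[0,0,0],1],[[0,0,0.1],[0,0,0],1]]'

```text
time_s: 42.05
eef_pos: [0.5735, 0.1108, 0.0823]
ee_rot: [0.0, 0.674, 0.739, -0.0]
contact_force: [-1.8, -0.7, 6.3]
opening: 0.565
```

Seated. Release, rise, and clear sideways for a final look.

Request:
jog_arm --deltas '[[[0,0,0],[0,0,0],0.6],[[0,0,0],[0,0,0],0.2],[[0,0,0],[0,0,0],0],[[0,0,0],[0,0,0],0],[[0,0,0],[0,0,0],0],[[0,0,-2],[0,0,0],0],[[0,0,-5],[0,0,0],0],[[0,0,-9],[0,0,0],0],[[0,0,-13],[0,0,0],0],[[0,3.5,-13],[0,0,0],0],[[0,3.5,-13],[0,0,0],0],[[0,3.5,-13],[0,0,0],0]]'

```text
time_s: 43.05
eef_pos: [0.6093, 0.1141, 0.2102]
ee_rot: [-0.001, 0.674, 0.739, -0.001]
contact_force: [-1.1, 0.8, -1.6]
opening: 0.998
```

```bash
python3 -c "
from h import *
plan((.36,.15,.22,1.664))"
```

```text
now [0.6093 0.1141 0.2102] psi 1.663
(0.36, 0.15, 0.22, 1.664) [  5.88 -24.49  -0.93] [-0.002  0.    -0.001]
```

Request:
jog_arm --deltas '[[[0.9,-3.5,-0.5],[0,0,0],0],[[1.8,-7,-0.9],[0,0,0],0],[[2.7,-10.5,-0.9],[0,0,0],0],[[3.6,-14,-0.9],[0,0,0],0],[[4.4,-17.5,-0.9],[0,0,0],0],[[5.2,-21,-0.9],[0,0,0],0],[[5.9,-24.5,-0.9],[0,0,0],0],[[5.9,-24.5,-0.9],[0,0,0],0],[[5.9,-24.5,-0.9],[0,0,0],0]]'

```text
time_s: 43.8
eef_pos: [0.3566, 0.1499, 0.2202]
ee_rot: [-0.0, 0.673, 0.74, -0.001]
contact_force: [0.2, 1.4, 0.3]
opening: 0.998
```

```bash
python3 - <<'E'
from h import *
q,im=snap("top")
a=cv2.convertScaleAbs(cv2.resize(im[100:200,165:305],None,fx=5,fy=5,interpolation=cv2.INTER_CUBIC),alpha=1.4)
cv2.imwrite("pics/end.png",a)
# shift of each tall piece and square against the first picture
t0=cv2.imread("pics/top0.png")
for n,(u,v,r) in dict(jar=(191,162.5,16),tamper=(235.5,158.7,14),block=(279,155,15),square=(205.8,137.2,14)).items():
    u,v=int(u),int(v);tpl=t0[v-r:v+r,u-r:u+r]
    s=cv2.matchTemplate(cv2.resize(im[v-r-8:v+r+8,u-r-8:u+r+8],None,fx=4,fy=4),cv2.resize(tpl,None,fx=4,fy=4),cv2.TM_CCOEFF_NORMED)
    _,m,_,l=cv2.minMaxLoc(s);print(n,"shift px",(l[0]/4-8,l[1]/4-8),"score",round(m,2))
E
```

```text
jar shift px (0.5, 0.0) score 0.96
tamper shift px (-0.25, 0.0) score 0.99
block shift px (0.0, 0.0) score 0.89
square shift px (0.0, 0.0) score 0.99
```

View pics/end.png

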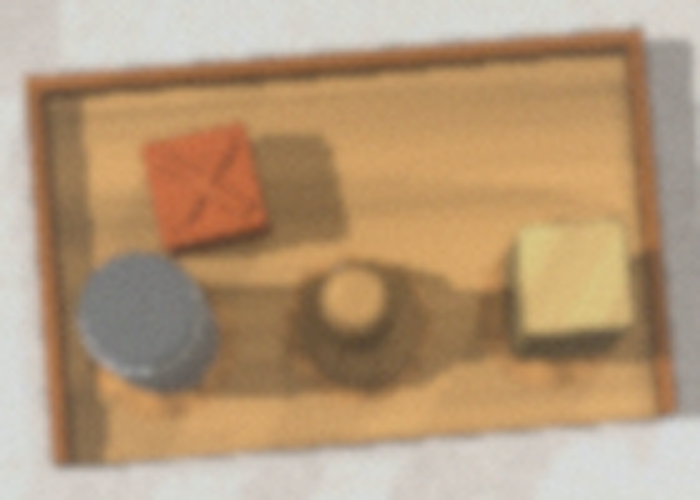

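Final picture: jar lid at (140,314), originally (133,314), so about 3 mm off. Tamper, block and square are at their first positions. Handing in.

```bash
python3 -c "
from station import state,ctrl
print(ctrl.close_job()); s=state(); print(s['time_s'],s['contact_force'])"
```

```text
the job is handed in; nothing more can be done
None
the job is handed in; nothing more can be done
```

The job is done and handed in at about 44 s of robot time. I moved the jar, tamper and block to the mat, set the rosette in the recess, and returned the block, tamper and jar to their spots in that order.

**Mishap:** on the jar's first carry I had the turning sense of joint 6 reversed. That joint ran to its +3.14 limit and the jar was pressed against the tray's end rim. The last force reading was about 110 N, against the 120 N limit. The jar tilted roughly 8°, stayed gripped, and slid about 13 mm in the grip. I backed off, turned the correct way and set it upright on the mat. I could not tell whether the force peaked higher between readings, or whether touching the joint limit counts as passing the range.

**Last checks:**
- **Tall pieces:** in the final top view, image matching puts the tamper, block and square within about 0.5 mm of their starting positions. The jar is about 1–3 mm off (the two readings differ), and all look upright.
- **Rosette:** the wrist picture after release shows it flat, petals up, and within about 1–2 mm of the recess centre. It was still in the panel when I looked again, before the jar was regripped.
- **Release:** the gripper is open and clear of everything.
- **Disagreements:** the views differed by about 4–5 mm over the jar's starting position and about 2 mm over the recess. I took values in between.

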